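Load a dish on the sliding viewing stage and latch it under the lens

TASK

Pull the viewing stage's carriage all the way out to its loading stop, set the petri dish flat into the round nest on it, then slide the carriage with the dish fully home under the lens and turn the latch as far as it goes so that its blade bars the carriage. Keep the dish upright and leave the bottle, the timer and the beaker where they are.

Things in the scene. Friction and masses are not known exactly. Their poses are not given: they have to be found in the camera images.
- stage: Fixed grey base plate 12 mm thick, x -45..45, y -60..325 mm, with a side lug (y 168..232, x to -75) for the latch. Origin on the worktop below the lens; the rail runs along y, loading stop at the +y end; x points away from the robot. Lens: black ring 88 mm across over the origin, underside 172 mm above the worktop, on a 20 mm column (220 mm tall) at y = -85 mm.
- carriage (a joint): Position of the aluminium carriage on its rail in m: 0 = fully home, nest under the lens; grows along the stage's +y; 0.150 = out at the loading stop. Stays where left (about 2 N friction). Plate 80 x 92 mm, top 28 mm above the worktop, with a tongue 34 mm wide towards +y that ends 174 mm from the nest's centre.
- carriage_handle (a point): Grip point of the carriage's handle, an upright black square post 16 x 16 mm (sides along the stage's axes) near the end of the tongue, 145 mm in +y from the nest's centre. Its top is 83 mm above the worktop; this point lies on the post's axis, 70 mm above the worktop.
- nest (a point): Centre of the inner floor of the round nest on the carriage, 31 mm above the worktop: a shallow grey cup of 67 mm inner diameter, 75 mm outer, rim 7 mm above this floor. Axes as the stage's.
- latch (a joint): Angle of the latch in rad, clockwise seen from above: 0 = open (blade and grip bar along the stage's y axis), 1.45 = closed, at its stop (bar across the rail, blade behind the tongue's end). Stays where left (about 0.06 N m friction). Steel blade 60 mm long from the pivot, 14 mm wide; cannot close while the tongue is in its way.
- latch_grip (a point): Grip point of the latch, on its vertical pivot axis, 52 mm above the worktop, at x = -55, y = 190 mm in the stage's frame. The grip is a black bar 46 mm long, 14 mm wide, from 36 to 62 mm above the worktop. The point turns with the latch: its y axis lies along bar and blade.
- dish: Two clear petri dishes taped together as one round piece, 61 mm across, 30 mm tall, 50 g. Origin at the centre of its underside, z up.
- bottle: Small round reagent bottle, 40 mm across, 62 mm tall, standing; a bystander. Origin at the centre of its underside.
- timer: White lab timer lying flat, 62 x 66 x 19 mm; a bystander. Origin at the centre of its underside.
- beaker: Small clear beaker, 44 mm across, 58 mm tall; a bystander. Origin at the centre of its underside.

How it is judged:
On the way, in this order (a step that is already met when the one before it is completed fails the run):
1. the carriage is out at its loading stop, still empty (value of joint carriage above 0.144 m and horizontal distance between dish and nest above 0.04 m), for 0.1 s.
2. the dish lies flat in the nest, let go, with the carriage out at the loading stop (value of joint carriage above 0.135 m and horizontal distance between dish and nest below 0.005 m and z of dish in the frame of nest below 0.003 m and angle between dish's own z axis and vertical below 0.07 rad and contact force between the fingers and dish below 0.05 N), for 0.1 s.
3. the carriage is home under the lens with the dish in its nest, the latch not yet closed (value of joint carriage below 0.005 m and horizontal distance between dish and nest below 0.005 m and value of joint latch below 0.9 rad), for 0.1 s.
4. the latch is turned closed (value of joint latch above 1.25 rad), for 0.1 s.
At the end, for the whole second after the job is handed in: The carriage is home within 6 mm, the latch is turned past 1.25 rad, and the dish lies at rest and upright (within 4 degrees) on the floor of the nest, within 5 mm of its centre and 3 mm of its floor (value of joint carriage below 0.006 m and value of joint latch above 1.25 rad and horizontal distance between dish and nest below 0.005 m and z of dish in the frame of nest between -0.003 and 0.003 m and angle between dish's own z axis and vertical below 0.07 rad and linear speed of dish below 0.02 m/s); the robot touches nothing.
It fails at once if the dish is tipped by more than 30 degrees (angle between dish's own z axis and vertical above 0.52 rad).
It fails at once if the bottle, the timer or the beaker is moved by more than 30 mm (distance of any of bottle, timer, beaker from where it was at the start of the episode above 0.03 m).
It also fails if it takes over 72 s, if anything falls off the work surface, if the arm or the gripper's body presses on something with over 40 N, if the wrist force passes 120 N, or if a joint passes its speed limit or range.

ROBOT

A 7-joint arm with a two-finger parallel gripper is mounted at the origin on a cart in front of the work surface, level with it; the furniture and walls round the work are solid. World frame = base frame: x ahead of the robot, y to its left, z up, the work surface at z = 0. Lengths are in m, angles in rad, forces in N, time in s.
With the tool pointing down it reaches from about 0.425 to 0.875 m from the base axis. Payload 4.7 kg.
Tool frame: the origin (TCP) lies at the very end of the fingers, on their centre line; the grasp point (between the pads) lies 19 mm behind it; z points along the fingers, y is the direction in which the jaws open and shut (so a half turn about z gives the same grasp; the last joint's range is limited). The gripper opens to 87 mm and grips with 3 to 60 N. Pads are 19 mm wide; open, the fingers measure 117 mm over their backs; the gripper's body (75 mm by 190 mm) begins 51 mm behind the grasp point.
Start: joints at [1.295, 0.321, -0.07, 1.45, 0.023, 1.371, -0.057], TCP at [0.186, -0.623, 0.191] pointing down, gripper open.
Joint ranges: [-2.86, 2.86], [-0.3, 2.09], [-1.38, 1.24], [0.06, 2.45], [-1.56, 4.7], [0.09, 2.05], [-2.69, 2.69]. Speed limits (rad/s): [2.57, 2.57, 3.14, 3.14, 3.14, 3.14, 3.14].

INTERFACE

Orientations are given as a rotation vector (axis times angle).
In Python, from bench import ctrl gives the robot as it stands. The module is installed in compiled form; this text tells all that it offers.
- The arm moves only by the tool move_arm, never from a script. Its arguments are lists of equal length, an entry for each row: "dp": the shift along the tool's x, y, z in units of 30 mm (1.0 is 30 mm), a list of three; "turn": the turn about the tool's z in units of 5 degrees (1.0 is 5 degrees); "jaw": the opening, from -1 (shut) to 1 (fully open). A call has 1 to 5 rows; each row is the pose to reach, as a shift and turn from the pose commanded when the call began, along the tool's axes at that moment; what a row does not reach only later rows make up. A row lasts 1/10 s, in which the tool goes at most 50 mm and 8.59 degrees, less where a joint would pass 70% of its speed; a pose out of reach is approached as far as the arm can. A call with a gripper value outside its range is refused whole. The fingers move at their own pace and stop on an object; "grip_force" is the grip in N (left out, the last holds). Time passes only in rows, so rows that repeat a pose let the fingers close. It gives the time, the measured TCP pose, the force and the opening at its end, in the units of the state.
- ctrl.get_state(): the state, without advancing time (a new reading comes with each control period).
- ctrl.get_image(name): name is "scene" or "side" or "wrist"; returns the picture (420x560x3 uint8, red, green, blue); there is no depth.
- ctrl.camera_info(name): a dict with "intrinsics" (3x3 intrinsics, pixels), "dist" ([k1, k2, p1, p2, k3] as OpenCV has them; the pictures are not rectified), "extrinsics" (4x4, takes a point from world to camera coordinates). Camera axes: x right, y up, looking along -z (the intrinsics and any distortion apply to the point x, -y, -z); pixel columns grow to the right and rows downward; lengths in m; the calibration is good to about 2 mm. A picture is of the moment at which its call begins: read the wrist's pose just before it. camera_info takes no time and is no camera call; for the wrist camera it gives the pose at the moment of the call.
- ctrl.close_job(): hands the job in, once; it reports no verdict.
Trained networks look in the newest picture that a camera, given by its name, has taken for a name from the list of things; names that differ only in an ending like _2 or _b are one class to them, and where a whole thing is asked for, a point or a joint stands for the part that bears it (a point fixed in the world has none). Each returns a list of dicts, best first, with "confidence" (0 to 1); they miss things now and then, are a little off and sometimes report something else, mostly with a low value. They report only what shows in the picture. A call takes as long as a camera call.
- ctrl.look_for(camera, target): "rect" ([centre column, centre row, width, height] in pixels, round what is visible of it).
- ctrl.masks_of(camera, target): "region" (420x560 bool, what is visible of it) and "rect" ([centre column, centre row, width, height] in pixels, round what is visible of it).
The state is a dict: "time": time; "joint_positions": joint angles; "qd": joint speeds; "joint_torque": joint torques, N m; "position": TCP position; "tool_rot": TCP orientation; "ft_force": force on the tool from outside, world axes, zero at the start; "torque": the same for the moment, N m; "grip_width": opening from 0.0 (shut) to 1.0 (fully open).
Only numpy, scipy, OpenCV 4.12 (cv2) and the standard library are available. Lean on these libraries where they do the work, as an engineer would, in place of code of your own. Each camera call takes 0.05 s, during which the arm holds its last target. There are 200 camera calls.

## Working session

There is one attempt and no reset: what is moved stays moved. The work goes in short steps, Python scripts to look and compute and a tool call to move; the robot and the scene stay as the last step left them, time stands still between calls to the robot, and variables do not carry over. Pictures are saved under pics/ and viewed, about 8 in all and at most 12, crops included, and the job is handed in when it is done.

Besides the shell and the picture viewer there is one more tool, called after "Emit:" as a command line: name --pt "numbers of a row" for each row, then --argument value for the rest. move_arm: Moves the arm, as the interface text tells. Its arguments: {"type":"object","properties":{"dp":{"type":"array","items":{"type":"array","items":{"type":"number"}}},"turn":{"type":"array","items":{"type":"number"}},"jaw":{"type":"array","items":{"type":"number"}},"grip_force":{"type":"number"}},"required":["dp","turn","jaw"]}

```bash
mkdir -p pics
cat > h.py <<'E'
import numpy as np, cv2, sys
from bench import ctrl
def ray(cam,uv,info=None):
    i=info or ctrl.camera_info(cam); K=np.array(i["intrinsics"]);d=np.array(i["dist"]);E=np.array(i["extrinsics"])
    p=cv2.undistortPoints(np.array([[uv]],float),K,d)[0,0]
    v=E[:3,:3].T@np.array([p[0],-p[1],-1.]); c=-E[:3,:3].T@E[:3,3]
    return c,v
def atz(cam,uv,z,info=None):
    c,v=ray(cam,uv,info); return c+v*(z-c[2])/v[2]
def proj(cam,P,info=None):
    i=info or ctrl.camera_info(cam); E=np.array(i["extrinsics"])
    P=np.atleast_2d(P); q=P@E[:3,:3].T+E[:3,3]; q=q*[1,-1,-1]
    return cv2.projectPoints(q.reshape(-1,1,3),np.zeros(3),np.zeros(3),np.array(i["intrinsics"]),np.array(i["dist"]))[0].reshape(-1,2)
def snap(cam,name):
    im=ctrl.get_image(cam); cv2.imwrite(f"pics/{name}.png",im[:,:,::-1]); return im
def st():
    s=ctrl.get_state(); print("t",s["time"],"p",np.round(s["position"],4),"r",np.round(s["tool_rot"],3),"F",np.round(s["ft_force"],1),"g",round(float(s["grip_width"]),3)); return s
E
python3 - <<'E'
from h import *
st()
ims=[]
for c in ["scene","side"]:
    im=snap(c,c+"0"); ims.append(im)
    i=ctrl.camera_info(c);E=np.array(i["extrinsics"]);print(c,"cam at",np.round(-E[:3,:3].T@E[:3,3],3))
    for t in ["stage","carriage","carriage_handle","nest","latch","latch_grip","dish","bottle","timer","beaker"]:
        r=ctrl.look_for(c,t)[:2]; print(t,[(np.round(x["rect"],1).tolist(),round(x["confidence"],2)) for x in r])
E
```

```text
t 0.0 p [ 0.1855 -0.6223  0.1894] r [-3.107e+00 -4.530e-01  1.000e-03] F [-0.1 -0.4 -0.4] g 0.998
scene cam at [-0.382  0.734  0.969]
stage [([337.1, 204.6, 120.0, 127.2], 0.8), ([229.8, 272.2, 24.1, 22.5], 0.45)]
carriage [([331.9, 222.6, 62.5, 43.2], 0.56)]
carriage_handle [([331.3, 223.9, 60.0, 37.4], 0.92)]
nest [([228.8, 274.2, 24.2, 27.0], 0.72), ([329.8, 224.5, 62.2, 40.6], 0.64)]
latch [([326.6, 239.6, 27.9, 22.4], 0.48), ([332.2, 224.8, 59.2, 37.3], 0.21)]
latch_grip [([324.6, 241.9, 23.0, 19.6], 0.68)]
dish [([230.9, 273.6, 22.6, 23.9], 0.74)]
bottle [([393.5, 213.6, 13.3, 21.5], 0.69)]
timer [([188.8, 308.6, 26.3, 26.6], 0.78)]
beaker [([172.4, 251.6, 19.4, 27.6], 0.74)]
side cam at [-0.323  0.449  1.01 ]
stage [([338.1, 210.9, 164.5, 129.5], 0.7), ([330.3, 226.4, 79.6, 42.4], 0.62)]
carriage [([326.8, 225.8, 77.2, 45.1], 0.73)]
carriage_handle [([332.0, 229.3, 83.0, 38.0], 0.61)]
nest [([328.4, 227.6, 81.1, 42.8], 0.55)]
latch [([314.4, 248.2, 28.7, 19.3], 0.59)]
latch_grip [([317.5, 247.3, 30.4, 24.3], 0.61), ([197.5, 262.9, 26.0, 29.7], 0.32)]
dish [([198.8, 263.6, 28.3, 24.3], 0.64)]
bottle [([410.0, 229.4, 12.6, 25.2], 0.81)]
timer [([144.5, 294.9, 32.8, 30.5], 0.73), ([314.4, 246.4, 24.1, 22.9], 0.36)]
beaker [([149.1, 221.8, 27.3, 28.3], 0.78)]
```

View pics/scene0.png

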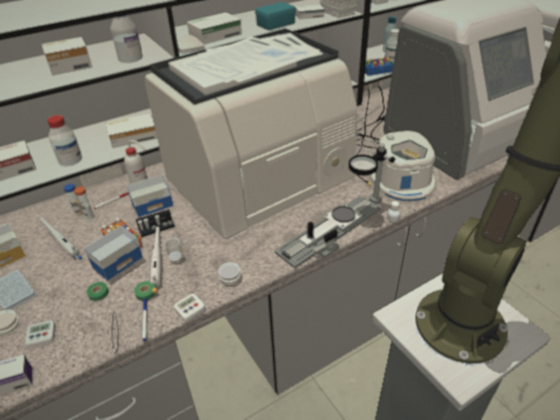

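View pics/side0.png

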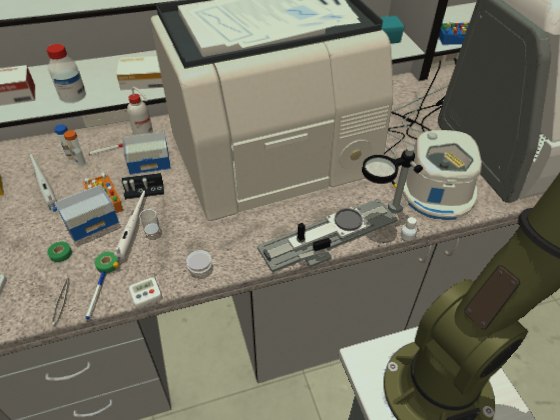

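The stage runs from about (265,255) to (397,208) in the side view. The nest is near (348,218), the handle (301,232), the latch (320,244) and the dish (199,263). I'll zoom in next.

Run:
```python
from h import *
a=cv2.imread("pics/side0.png")[140:280,180:430]; b=cv2.imread("pics/scene0.png")[140:280,215:415]
a=cv2.resize(a,None,fx=3.2,fy=3.2,interpolation=cv2.INTER_CUBIC)  # 800x448
cv2.imwrite("pics/crop1.png",a)
for c,uvs in {"side":[(410,237,0),(199,261,.03),(148,222,.03),(144.5,293,.019),(314,247,.06),(397,212,0.012)],"scene":[(229.5,272,.03),(393.5,220,0.0),(172.4,251.6,.03),(188.8,307,.019),(325,241,.06)]}.items():
    for u,v,z in uvs: print(c,u,v,np.round(atz(c,(u,v),z),3))
```

```text
side 410 237 [ 0.394 -0.148  0.   ]
side 199 261 [0.456 0.408 0.03 ]
side 148 222 [0.624 0.511 0.03 ]
side 144.5 293 [0.409 0.548 0.019]
side 314 247 [0.391 0.129 0.06 ]
side 397 212 [ 0.477 -0.149  0.012]
scene 229.5 272 [0.454 0.416 0.03 ]
scene 393.5 220 [ 0.393 -0.132 -0.   ]
scene 172.4 251.6 [0.617 0.518 0.03 ]
scene 188.8 307 [0.412 0.557 0.019]
scene 325 241 [0.384 0.145 0.06 ]
```

View pics/crop1.png

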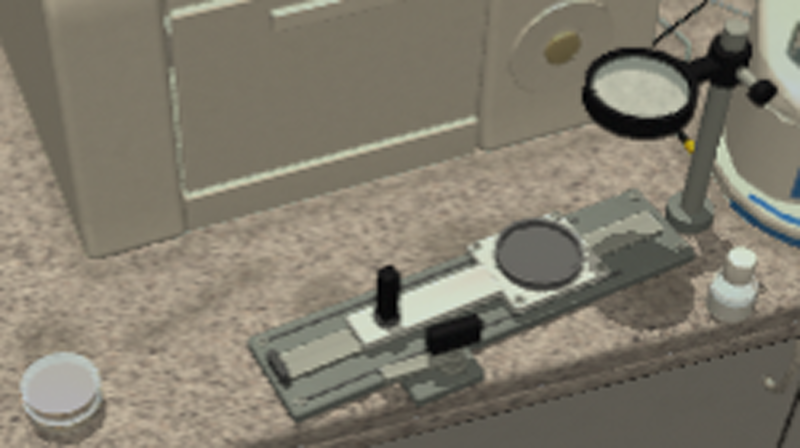

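Run:
```python
from h import *
from scipy.optimize import least_squares
info=ctrl.camera_info("side")
px=lambda u,v:(180+u/3.2,140+v/3.2)
F=[((-.045,.325,.012),0,px(295,415)),((.045,.325,.012),0,px(249,345)),((.045,-.06,.012),0,px(635,193)),((-.045,-.06,.012),0,px(692,254)),
((0,0,.038),1,px(540,252)),((0,.145,.083),1,px(388,269)),((-.055,.190,.062),0,px(453,326)),((0,0,.18),0,px(640,90))]
def W(p,P,k):
    c,s=np.cos(p[2]),np.sin(p[2]); x,y=P[0],P[1]+k*p[3]
    return (p[0]+c*x-s*y,p[1]+s*x+c*y,P[2])
def f(p): return (proj("side",[W(p,P,k) for P,k,_ in F],info)-[m for *_,m in F]).ravel()
r=least_squares(f,[.48,-.08,.2,.05],loss="soft_l1"); print(r.x,np.round(f(r.x).reshape(-1,2),1))
p=r.x
for n,P,k in [("handle",(0,.145,.07),1),("handle_out",(0,.295,.07),0),("nest_out",(0,.15,.03),0),("latch",(-.055,.19,.052),0),("lens",(0,0,.172),0)]: print(n,np.round(W(p,P,k),3),np.hypot(*W(p,P,k)[:2]).round(3))
```

```text
[ 0.48684341 -0.0723869   0.17284965  0.07345792] [[-0.3  1.1]
 [-1.5 -1.9]
 [ 0.2 -2.1]
 [ 1.5 -0.3]
 [-0.2 -0.6]
 [ 0.3  1.3]
 [ 0.4 -0.1]
 [-0.4  1.7]]
handle [0.449 0.143 0.07 ] 0.471
handle_out [0.436 0.218 0.07 ] 0.488
nest_out [0.461 0.075 0.03 ] 0.467
latch [0.4   0.105 0.052] 0.414
lens [ 0.487 -0.072  0.172] 0.492
```

```bash
cat >> h.py <<'E'
from scipy.spatial.transform import Rotation as R
def chain(p,yaw,wps):
    """tool down; yaw = world angle of tool x (deg). wps: (x,y,z,yaw)"""
    for x,y,z,w in wps:
        a=np.radians(yaw); d=np.array([x,y,z])-p
        print("->",(x,y,z,w),"dp",np.round(np.array([d@[np.cos(a),np.sin(a),0],d@[np.sin(a),-np.cos(a),0],-d[2]])/.03,2).tolist(),"turn",round((yaw-w)/5,2),"dist",np.linalg.norm(d).round(3))
        p=np.array([x,y,z]);yaw=w
def yaw():
    M=R.from_rotvec(ctrl.get_state()["tool_rot"]).as_matrix(); print("M z",M[:,2].round(3)); return np.degrees(np.arctan2(M[1,0],M[0,0]))
E
python3 - <<'E'
from h import *
w=yaw();p=np.array(ctrl.get_state()["position"]);print(w)
chain(p,w,[(.30,-.48,.32,w),(.42,-.27,.32,w),(.45,-.03,.32,9.9),(.45,.14,.30,9.9)])
E=np.array(ctrl.camera_info("wrist")["extrinsics"]);c=-E[:3,:3].T@E[:3,3];print("cam-tcp",c-p,"look",-E[2,:3])
E
```

```text
M z [ 0. -0. -1.]
16.60266449410848
-> (0.3, -0.48, 0.32, np.float64(16.60266449410848)) dp [5.01, -3.48, -4.31] turn 0.0 dist 0.224
-> (0.42, -0.27, 0.32, np.float64(16.60266449410848)) dp [5.83, -5.57, -0.0] turn 0.0 dist 0.242
-> (0.45, -0.03, 0.32, 9.9) dp [3.24, -7.38, -0.0] turn 1.34 dist 0.242
-> (0.45, 0.14, 0.3, 9.9) dp [0.97, -5.58, 0.67] turn 0.0 dist 0.171
cam-tcp [0.06986998 0.02136624 0.19415985] look [-0.25953243 -0.07706873 -0.96265432]
```

Emit:
move_arm --pt "5 -3.5 -4.3" --pt "5 -3.5 -4.3" --pt "5 -3.5 -4.3" --pt "5 -3.5 -4.3" --pt "5 -3.5 -4.3" --turn '[0,0,0,0,0]' --jaw '[1,1,1,1,1]'

```text
time: 1.6
position: [0.3036, -0.4766, 0.3233]
tool_rot: [3.104, 0.462, 0.005]
ft_force: [0.7, -1.1, -0.2]
grip_width: 0.996
```

Emit:
move_arm --pt "5.8 -5.6 0" --pt "5.8 -5.6 0" --pt "5.8 -5.6 0" --pt "5.8 -5.6 0" --pt "5.8 -5.6 0" --turn '[0,0,0,0,0]' --jaw '[1,1,1,1,1]'

```text
time: 2.1
position: [0.4194, -0.2658, 0.32]
tool_rot: [3.107, 0.457, 0.001]
ft_force: [-0.9, -0.6, 0.3]
grip_width: 1.002
```

Emit:
move_arm --pt "3.2 -7.4 0" --pt "3.2 -7.4 0" --pt "3.2 -7.4 0" --pt "3.2 -7.4 0" --pt "3.2 -7.4 0" --turn '[1.34,1.34,1.34,1.34,1.34]' --jaw '[1,1,1,1,1]'

```text
time: 2.6
position: [0.4467, -0.0253, 0.3199]
tool_rot: [3.129, 0.274, 0.002]
ft_force: [1.4, -0.3, -0.4]
grip_width: 1.003
```

Emit:
move_arm --pt "1 -5.6 0.7" --pt "1 -5.6 0.7" --pt "1 -5.6 0.7" --pt "1 -5.6 0.7" --pt "1 -5.6 0.7" --turn '[0,0,0,0,0]' --jaw '[1,1,1,1,1]'

```text
time: 3.1
position: [0.4462, 0.1466, 0.2985]
tool_rot: [-3.128, -0.284, -0.0]
ft_force: [-0.6, -0.7, 0.8]
grip_width: 1.003
```

Run:
```python
from h import *
st(); i=ctrl.camera_info("wrist"); snap("wrist","w1"); import pickle; pickle.dump(i,open("w1.pkl","wb"))
for t in ["carriage_handle","nest","latch_grip","dish","beaker"]:
    r=ctrl.look_for("wrist",t)[:2]; print(t,[(np.round(x["rect"],1).tolist(),round(x["confidence"],2)) for x in r])
p=[.48684341,-.0723869,.17284965,.07345792]
```

```text
t 3.1 p [0.4462 0.1466 0.2985] r [-3.128 -0.284 -0.   ] F [-0.6 -0.7  0.8] g 1.003
carriage_handle [([344.9, 168.2, 183.1, 65.9], 0.78)]
nest [([346.1, 168.0, 175.9, 67.8], 0.97)]
latch_grip [([290.0, 211.4, 68.3, 21.8], 0.78)]
dish []
beaker []
```

View pics/w1.png

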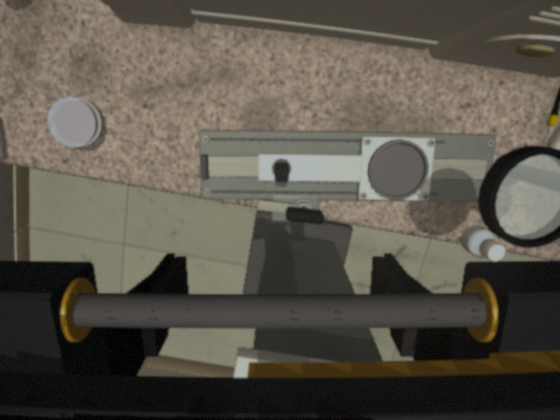

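```bash
cat > fit.py <<'E'
from h import *
import pickle
from scipy.optimize import least_squares
i=pickle.load(open("w1.pkl","rb"))
F=[((-.045,.325,.012),0,(203,199)),((.045,.325,.012),0,(202,130)),((.045,-.06,.012),0,(495,133)),((-.045,-.06,.012),0,(496,204)),
((0,0,.038),1,(397.5,168)),((-.055,.190,.062),0,(305,214))]
def W(p,P,k):
    c,s=np.cos(p[2]),np.sin(p[2]); x,y=P[0],P[1]+k*p[3]
    return (p[0]+c*x-s*y,p[1]+s*x+c*y,P[2])
def f(p): return (proj("wrist",[W(p,P,k) for P,k,_ in F],i)-[m for *_,m in F]).ravel()
E
python3 - <<'E'
from fit import *
r=least_squares(f,[.48,-.08,.2,.05],loss="soft_l1");p=r.x;print(p,np.round(f(p).reshape(-1,2),1))
for n,P,k in [("handle",(0,.145,.07),1),("handle_out",(0,.295,.07),0),("nest_out",(0,.15,.03),0),("latch",(-.055,.19,.052),0),("lens",(0,0,.172),0)]: print(n,np.round(W(p,P,k),4),np.hypot(*W(p,P,k)[:2]).round(3),proj("wrist",[W(p,P,k)],i).round())
print("handle top/base px",proj("wrist",[W(p,(0,.145,.083),1),W(p,(0,.145,.028),1)],i).round())
print("dish",atz("wrist",(75,122),.03,i))
im=cv2.imread("pics/w1.png")
cv2.imwrite("pics/w1c.png",cv2.resize(im[110:260,190:430],None,fx=3.3,fy=3.3,interpolation=cv2.INTER_CUBIC))
E
```

```text
[ 0.49208457 -0.07277176  0.17442652  0.07890222] [[-0.1 -0.3]
 [-2.3 -0.8]
 [ 4.8  0.1]
 [-6.3 -3.1]
 [-0.   1.2]
 [ 2.6  2.9]]
handle [0.4532 0.1477 0.07  ] 0.477 [[280. 172.]]
handle_out [0.4409 0.2178 0.07  ] 0.492 [[217. 172.]]
nest_out [0.4661 0.075  0.03  ] 0.472 [[339. 168.]]
latch [0.4049 0.1048 0.052 ] 0.418 [[307. 215.]]
lens [ 0.4921 -0.0728  0.172 ] 0.497 [[528. 193.]]
handle top/base px [[280. 174.]
 [280. 167.]]
dish [0.4639946  0.40553954 0.03      ]
```

View pics/w1c.png

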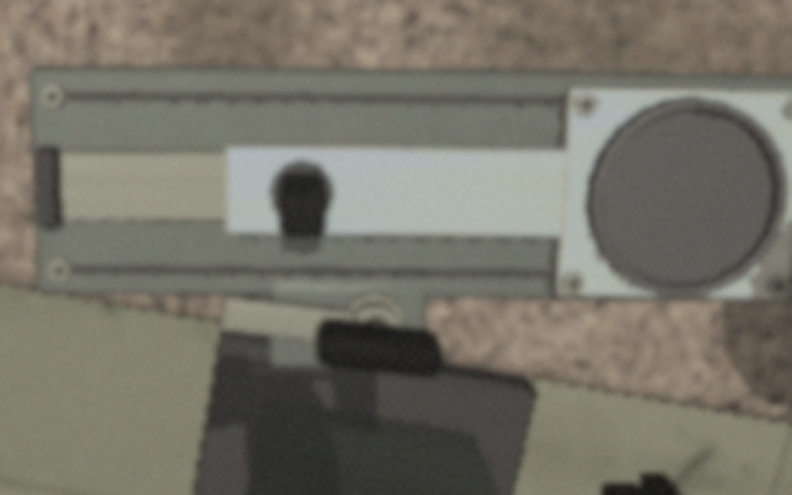

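The latch is open, with its blade pointing to +y. The handle is at about (282,172) and the carriage at roughly 0.075 m. I'll descend on the post and grip it.

Emit:
move_arm --pt "0.24 0 8.2" --pt "0.24 0 8.2" --pt "0.24 0 8.2" --pt "0.24 0 8.2" --pt "0.24 0 8.2" --turn '[0.07,0.07,0.07,0.07,0.07]' --jaw '[1,1,1,1,1]'

```text
time: 3.9
position: [0.4546, 0.1417, 0.0506]
tool_rot: [3.13, 0.258, 0.0]
ft_force: [1.2, -0.8, 0.8]
grip_width: 1.003
```

Emit:
move_arm --pt "0 0 0" --pt "0 0 0" --pt "0 0 0" --pt "0 0 0" --pt "0 0 0" --turn '[0,0,0,0,0]' --jaw '[-1,-1,-1,-1,-1]' --grip_force 15

```text
time: 4.4
position: [0.4561, 0.1434, 0.0544]
tool_rot: [3.13, 0.261, 0.006]
ft_force: [-0.9, -0.2, -0.5]
grip_width: 0.627
```

Emit:
move_arm --pt "0 0 0" --pt "0 -1 0" --pt "0 -2 0" --pt "0 -2 0" --pt "0 -2 0" --turn '[0,0,0,0,0]' --jaw '[-1,-1,-1,-1,-1]'

```text
time: 4.9
position: [0.4445, 0.203, 0.0528]
tool_rot: [3.13, 0.265, 0.001]
ft_force: [1.0, -1.3, 0.2]
grip_width: 0.171
```

Emit:
move_arm --pt "0 -0.3 0" --pt "0 -0.4 0" --pt "0 -0.5 0" --pt "0 -0.5 0" --pt "0 -0.5 0" --turn '[0,0,0,0,0]' --jaw '[-1,-1,-1,-1,-1]'

```text
time: 5.4
position: [0.4421, 0.2171, 0.0525]
tool_rot: [3.13, 0.261, -0.0]
ft_force: [0.7, 0.4, -0.9]
grip_width: 0.006
```

Emit:
move_arm --pt "0 -0.1 0" --pt "0 -0.2 0" --pt "0 -0.2 0" --turn '[0,0,0]' --jaw '[-1,-1,-1]'

```text
time: 5.7
position: [0.4409, 0.2238, 0.0526]
tool_rot: [-3.13, -0.263, -0.0]
ft_force: [0.5, 1.0, 0.5]
grip_width: 0.005
```

The gripper shut on nothing, so I'll look.

Run:
```python
from h import *
st(); a=snap("side","s2"); b=snap("scene","c2"); 
A=cv2.resize(a[170:290,220:420],None,fx=3,fy=3,interpolation=cv2.INTER_CUBIC);B=cv2.resize(b[170:270,240:440],None,fx=3,fy=3,interpolation=cv2.INTER_CUBIC)
cv2.imwrite("pics/s2c.png",np.vstack([A,B[:240]])[:,:,::-1])
print(proj("side",[ctrl.get_state()["position"]]))
```

```text
t 5.7 p [0.4409 0.2238 0.0526] r [-3.13  -0.263 -0.   ] F [0.5 1.  0.5] g 0.005
[[271.8760496  242.81738731]]
```

View pics/s2c.png

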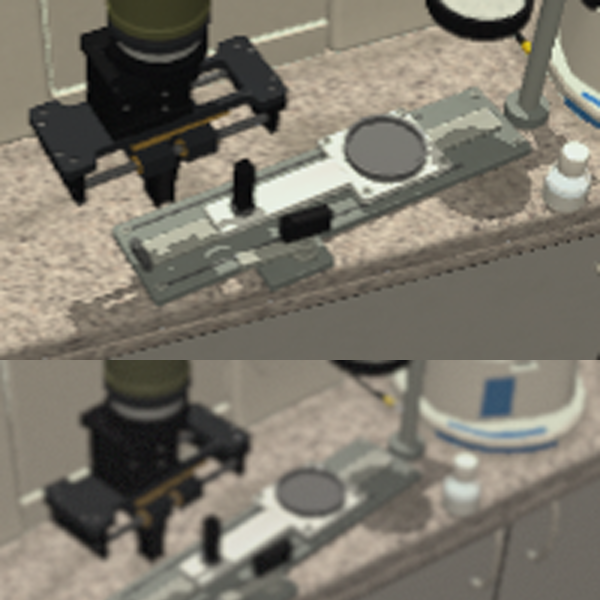

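Run:
```python
from fit import *
s=ctrl.get_state();P=np.array(s["position"])
print("pred side",proj("side",[P]).round(1),"scene",proj("scene",[P]).round(1))
obs={"side":(220+161/3,170+199/3),"scene":(240+150/3,170+(557-360)/3)}
print(obs)
def tri(o):
    A=[];b=[]
    for c,uv in o.items():
        q,v=ray(c,uv);v/=np.linalg.norm(v);M=np.eye(3)-np.outer(v,v);A.append(M);b.append(M@q)
    return np.linalg.lstsq(np.vstack(A),np.hstack(b),rcond=None)[0]
print("tip tri",tri(obs))
h={"side":(220+243/3,170+164/3),"scene":(240+211/3,170+(518-360)/3)}
print("handle top",tri(h))
for c in obs: print(c,"tip at z=.0526",atz(c,obs[c],.0526).round(4),"handle z=.083",atz(c,h[c],.083).round(4))
del F[3]
r=least_squares(f,[.48,-.08,.2,.05],loss="soft_l1");p=r.x;print(p,np.round(f(p).reshape(-1,2),1)); print(W(p,(0,.145,.07),1))
```

```text
pred side [[271.9 242.8]] scene [[291. 242.]]
{'side': (273.6666666666667, 236.33333333333331), 'scene': (290.0, 235.66666666666669)}
tip tri [0.45849202 0.21420423 0.05715268]
handle top [0.46861006 0.13718565 0.06361384]
side tip at z=.0526 [0.46   0.2129 0.0526] handle z=.083 [0.4518 0.1435 0.083 ]
scene tip at z=.0526 [0.465  0.2115 0.0526] handle z=.083 [0.451  0.1499 0.083 ]
[ 0.49249482 -0.07095721  0.17691731  0.07722843] [[-1.3 -0.2]
 [-3.7 -0.7]
 [ 3.6 -0.7]
 [-0.   0.7]
 [ 1.3  2.7]]
(np.float64(0.45338353987969826), np.float64(0.1478024459785819), 0.07)
```

The fixed cameras put the closed fingertip about 20 mm further in +x than kinematics does. I'll check this with the wrist camera.

Run:
```python
from h import *
s=st();i=ctrl.camera_info("wrist");im=snap("wrist","w2")[:,:,::-1].copy()
P=np.array(s["position"]); M=R.from_rotvec(s["tool_rot"]).as_matrix()
for k,q in {"tcp":P,"grasp":P-M[:,2]*.019,"+10y":P+M[:,1]*.01,"+10x":P+M[:,0]*.01}.items():
    uv=proj("wrist",[q],i)[0];print(k,uv.round(1)); cv2.circle(im,tuple(int(x) for x in uv),2,(0,0,255),-1)
cv2.imwrite("pics/w2m.png",im)
E=np.array(i["extrinsics"]);c=-E[:3,:3].T@E[:3,3];print("cam in tool",M.T@(c-P)); print(s["joint_positions"])
```

```text
t 5.8 p [0.441  0.2234 0.0525] r [ 3.131  0.262 -0.   ] F [-0.   0.2 -0.3] g 0.007
tcp [279.6 248.8]
grasp [279.6 262.1]
+10y [297.7 248.8]
+10x [279.6 231.6]
cam in tool [ 0.07301313 -0.00032742 -0.19411585]
[ 0.37465315  0.22004558 -0.97133526  1.96557676  0.20812622  1.05990889
 -2.09180459]
```

View pics/w2m.png

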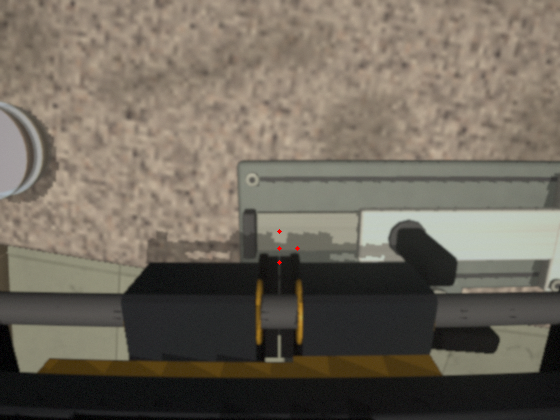

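Run:
```python
from h import *
print("top",atz("wrist",(437,264),.083),"base",atz("wrist",(408,236),.028), "plate corner",atz("wrist",(239,161),.012))
P=ctrl.get_state()["position"]; d=atz("wrist",(437,264),.083)-P; print(d)
```

```text
top [0.45701868 0.14967001 0.083     ] base [0.45342837 0.1443164  0.028     ] plate corner [0.47958635 0.25555035 0.012     ]
[ 0.01600539 -0.07356068  0.03051496]
```

The wrist view shows the post base at (408,236) and top at (437,264), which gives world (.454,.147). The finger tips sit visibly higher than the reported TCP, so the fingers passed just over the post. I'll retry lower, with a full wait for closing.

Emit:
move_arm --pt "0 0 -2.3" --pt "0 0 -2.3" --pt "0 2.6 -2.3" --pt "0 2.6 -2.3" --pt "0 2.6 -2.3" --turn '[0,0,0,0,0]' --jaw '[1,1,1,1,1]'

```text
time: 6.35
position: [0.4551, 0.1411, 0.1214]
tool_rot: [3.129, 0.249, 0.0]
ft_force: [-0.7, 0.2, 0.1]
grip_width: 0.374
```

Emit:
move_arm --pt "0 0 0" --pt "0 0 0" --pt "0 0 0" --pt "0 0 0" --pt "0 0 0" --turn '[0,0,0,0,0]' --jaw '[1,1,1,1,1]'

```text
time: 6.85
position: [0.4538, 0.147, 0.1215]
tool_rot: [-3.13, -0.264, 0.0]
ft_force: [-0.7, -0.8, -0.1]
grip_width: 0.834
```

Emit:
move_arm --pt "0 0 1" --pt "0 0 2" --pt "0 0 2.4" --pt "0 0 2.9" --pt "0 0 2.9" --turn '[0,0,0,0,0]' --jaw '[1,1,1,1,1]'

```text
time: 7.35
position: [0.4529, 0.1462, 0.0332]
tool_rot: [-3.13, -0.262, 0.004]
ft_force: [-0.1, 0.8, -0.1]
grip_width: 0.996
```

Run:
```python
from h import *
s=st(); a=snap("side","s3")
A=cv2.resize(a[190:270,240:370],None,fx=5,fy=5,interpolation=cv2.INTER_CUBIC)
w=snap("wrist","w3")
cv2.imwrite("pics/s3c.png",np.hstack([cv2.resize(A,(450,300)),cv2.resize(w[120:],(350,300))])[:,:,::-1])
```

```text
t 7.35 p [0.4529 0.1462 0.0332] r [-3.13  -0.262  0.004] F [-0.1  0.8 -0.1] g 0.996
```

View pics/s3c.png

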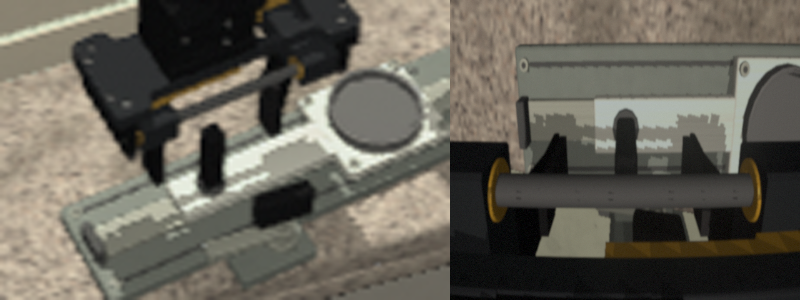

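The post stands between the open fingers, so I'll close.

Emit:
move_arm --pt "0 0 0" --pt "0 0 0" --pt "0 0 0" --pt "0 0 0" --pt "0 0 0" --turn '[0,0,0,0,0]' --jaw '[-1,-1,-1,-1,-1]' --grip_force 15

```text
time: 7.95
position: [0.4541, 0.1462, 0.0347]
tool_rot: [3.13, 0.262, 0.0]
ft_force: [0.5, -0.7, 0.1]
grip_width: 0.634
```

Emit:
move_arm --pt "0 0 0" --pt "0 0 0" --pt "0 0 0" --pt "0 0 0" --pt "0 0 0" --turn '[0,0,0,0,0]' --jaw '[-1,-1,-1,-1,-1]'

```text
time: 8.45
position: [0.454, 0.1461, 0.0345]
tool_rot: [3.13, 0.262, -0.0]
ft_force: [0.8, 0.5, 0.2]
grip_width: 0.182
```

Emit:
move_arm --pt "0 0 0" --pt "0 0 0" --pt "0 0 0" --pt "0 0 0" --turn '[0,0,0,0]' --jaw '[-1,-1,-1,-1]'

```text
time: 8.85
position: [0.454, 0.1461, 0.0345]
tool_rot: [3.13, 0.262, -0.0]
ft_force: [-0.3, -1.7, -0.1]
grip_width: 0.182
```

Gripped at 15.8 mm. Pulling out now.

Emit:
move_arm --pt "0 -1 0" --pt "0 -2 0" --pt "0 -2.3 0" --pt "0 -2.3 0" --pt "0 -2.3 0" --turn '[0,0,0,0,0]' --jaw '[-1,-1,-1,-1,-1]'

```text
time: 9.35
position: [0.4422, 0.2145, 0.0345]
tool_rot: [-3.13, -0.262, 0.001]
ft_force: [-1.8, 1.3, 0.6]
grip_width: 0.186
```

Emit:
move_arm --pt "0 -0.1 0" --pt "0 -0.2 0" --pt "0 -0.2 0" --turn '[0,0,0]' --jaw '[-1,-1,-1]'

```text
time: 9.65
position: [0.4414, 0.2194, 0.0344]
tool_rot: [3.13, 0.26, -0.001]
ft_force: [-2.4, -2.7, 2.9]
grip_width: 0.183
```

Emit:
move_arm --pt "0 -0.07 0" --pt "0 -0.13 0" --pt "0 -0.13 0" --turn '[0,0,0]' --jaw '[-1,-1,-1]'

```text
time: 9.95
position: [0.4412, 0.2202, 0.0343]
tool_rot: [3.125, 0.258, -0.002]
ft_force: [-2.6, -10.2, 5.7]
grip_width: 0.181
```

The carriage reached its stop: motion ended and the force rose to 10 N. I'll release it and check where the finger tips really are.

Emit:
move_arm --pt "0 0.12 0" --pt "0 0.12 0" --pt "0 0.12 0" --pt "0 0.12 0" --pt "0 0.12 0" --turn '[0,0,0,0,0]' --jaw '[-1,1,1,1,1]'

```text
time: 10.45
position: [0.4417, 0.2209, 0.0346]
tool_rot: [-3.13, -0.262, -0.001]
ft_force: [0.7, -0.5, -0.9]
grip_width: 0.461
```

Emit:
move_arm --pt "0 0 -1" --pt "0 0 -2.5" --pt "0 0 -5" --pt "0 0 -5" --pt "0 0 -5" --turn '[0,0,0,0,0]' --jaw '[1,1,1,1,1]'

```text
time: 10.95
position: [0.4442, 0.2221, 0.1886]
tool_rot: [-3.13, -0.262, -0.013]
ft_force: [0.3, 0.8, -0.3]
grip_width: 0.917
```

Run:
```python
from h import *
P=np.array([.4529,.1462,.0332]); a=np.radians(9.57); ty=np.array([np.sin(a),-np.cos(a),0])
for z in (.0332,.045,.055,.065):
    for o in (-.048,.048): print(z,o,proj("side",[np.r_[P[:2],z]+ty*o]).round(1))
print("seen L (284.8,238.8) R (318.6,225.5)")
s=st();p=np.array(s["position"]);chain(p,yaw(),[(.45,.40,.185,9.57)])
snap("wrist","w4")
for t in ["nest","dish","carriage_handle","latch_grip"]:
    r=ctrl.look_for("wrist",t)[:2]; print(t,[(np.round(x["rect"],1).tolist(),round(x["confidence"],2)) for x in r])
    if t=="nest" and r: print(atz("wrist",r[0]["rect"][:2],.034))
```

```text
0.0332 -0.048 [[282.7 243.9]]
0.0332 0.048 [[315.3 231.1]]
0.045 -0.048 [[282.7 240.9]]
0.045 0.048 [[315.5 228.2]]
0.055 -0.048 [[282.7 238.4]]
0.055 0.048 [[315.8 225.6]]
0.065 -0.048 [[282.8 235.8]]
0.065 0.048 [[316. 223.]]
seen L (284.8,238.8) R (318.6,225.5)
t 10.95 p [0.4442 0.2221 0.1886] r [-3.13  -0.262 -0.013] F [ 0.3  0.8 -0.3] g 0.917
M z [ 0.008  0.001 -1.   ]
-> (0.45, 0.4, 0.185, 9.57) dp [1.17, -5.82, 0.12] turn -0.0 dist 0.178
nest []
dish [([91.8, 139.3, 65.3, 67.7], 0.56)]
carriage_handle [([361.2, 195.8, 229.1, 85.0], 0.72)]
latch_grip [([370.9, 250.4, 90.5, 29.5], 0.81)]
```

Emit:
move_arm --pt "1.2 -5.8 0" --pt "1.2 -5.8 0" --pt "1.2 -5.8 0" --pt "1.2 -5.8 0" --pt "1.2 -5.8 0" --turn '[0,0,0,0,0]' --jaw '[1,1,1,1,1]'

```text
time: 11.7
position: [0.4446, 0.403, 0.1825]
tool_rot: [-3.126, -0.274, 0.008]
ft_force: [0.1, 0.2, 0.3]
grip_width: 0.996
```

Run:
```python
from h import *
s=st();w=snap("wrist","w5")[:,:,::-1].copy()
r=ctrl.masks_of("wrist","dish")[:1]
for x in r:
    m=x["region"].astype(np.uint8);(cx,cy),ax,an=cv2.fitEllipse(max(cv2.findContours(m,0,1)[0],key=len)); print(x["confidence"],x["rect"],cx,cy,ax)
    for z in (.015,.03): print(z,atz("wrist",(cx,cy),z))
p=s["position"]
for q in (np.array([p[0],p[1],0.03]),): print(proj("wrist",[q]))
cv2.imwrite("pics/w5.png",w)
```

```text
t 11.7 p [0.4446 0.403  0.1825] r [-3.126 -0.274  0.008] F [0.1 0.2 0.3] g 0.996
0.82 [274.6, 170.0, 59.0, 66.4] 275.071533203125 169.52618408203125 (64.03179168701172, 64.61396789550781)
0.015 [0.46446454 0.4052986  0.015     ]
0.03 [0.46674447 0.40553835 0.03      ]
[[273.89849925 192.86600327]]
```

View pics/w5.png

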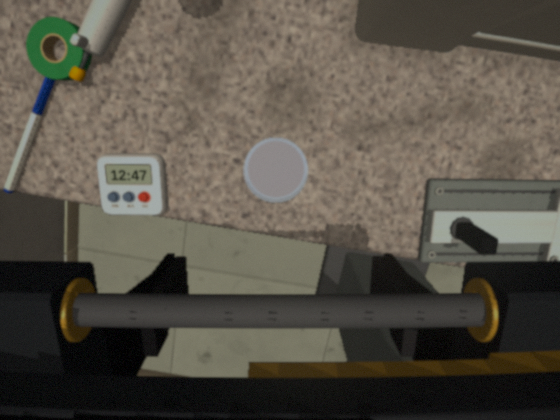

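The dish is centred at (275,170), at about (.465,.4055), with clear space for the fingers. I'll descend in stages.

Emit:
move_arm --pt "0.7 0 2" --pt "0.7 0 3.5" --pt "0.7 0 4.7" --pt "0.7 0 4.7" --pt "0.7 0 4.7" --turn '[0,0,0,0,0]' --jaw '[1,1,1,1,1]'

```text
time: 12.3
position: [0.4692, 0.4001, 0.0438]
tool_rot: [3.13, 0.259, -0.001]
ft_force: [0.7, 0.1, 0.1]
grip_width: 1.005
```

Run:
```python
from h import *
s=st();w=snap("wrist","w6")[:,:,::-1].copy(); p=np.array(s["position"])
r=ctrl.masks_of("wrist","dish")[:1]
for x in r: print(x["confidence"],np.round(x["rect"],1)); u,v,ww,hh=x["rect"]
v0=v-hh/2
print("far rim top edge",atz("wrist",(u,v0),.03),"-> centre x minus .0305; sides",atz("wrist",(u-ww/2,v),.03),atz("wrist",(u+ww/2,v),.03))
a=snap("side","s6"); c=proj("side",[p])[0].round().astype(int); print(c)
A=cv2.resize(a[c[1]-50:c[1]+50,c[0]-60:c[0]+60],(480,400),interpolation=cv2.INTER_CUBIC)[:,:,::-1]
cv2.imwrite("pics/s6c.png",np.hstack([A,cv2.resize(w[100:380,150:410],(320,400))]))
```

```text
t 12.3 p [0.4692 0.4001 0.0438] r [ 3.13e+00  2.59e-01 -1.00e-03] F [0.7 0.1 0.1] g 1.005
0.8 [261.  242.9  95.  104.5]
far rim top edge [0.49762957 0.41792652 0.03      ] -> centre x minus .0305; sides [0.46144618 0.44115949 0.03      ] [0.47090734 0.38507126 0.03      ]
[200 253]
```

View pics/s6c.png

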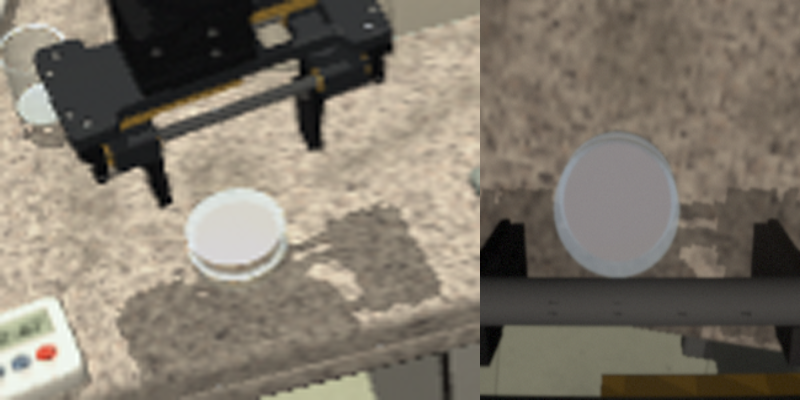

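Emit:
move_arm --pt "0 -0.44 0" --pt "0 -0.44 0.4" --pt "0 -0.44 0.8" --pt "0 -0.44 1.1" --pt "0 -0.44 1.1" --turn '[0,0,0,0,0]' --jaw '[1,1,1,1,1]'

```text
time: 12.95
position: [0.4655, 0.4131, 0.0081]
tool_rot: [3.128, 0.262, -0.005]
ft_force: [-0.5, 0.4, -0.6]
grip_width: 0.998
```

Emit:
move_arm --pt "0 0 0.15" --pt "0 0 0.3" --pt "0 0 0.3" --turn '[0,0,0]' --jaw '[1,1,1]'

```text
time: 13.25
position: [0.4664, 0.4142, 0.0009]
tool_rot: [3.13, 0.261, -0.001]
ft_force: [0.2, -0.3, -0.4]
grip_width: 1.0
```

Run:
```python
from h import *
s=st();p=np.array(s["position"]);ctrl.get_image("wrist");
r=ctrl.masks_of("wrist","dish")[:1]
for x in r:
    u,v,ww,hh=x["rect"]; print(x["confidence"],np.round(x["rect"],1))
    print("col of tool axis",proj("wrist",[p])[0],"centre est",(atz("wrist",(u-ww/2,v),.03)+atz("wrist",(u+ww/2,v),.03))/2, "far rim",atz("wrist",(u,v-hh/2),.03))
a=snap("side","s7")
```

```text
t 13.25 p [0.4664 0.4142 0.0009] r [ 3.13e+00  2.61e-01 -1.00e-03] F [ 0.2 -0.3 -0.4] g 1.0
0.62 [284.8 269.6 120.6 130.4]
col of tool axis [280.26860032 248.9602862 ] centre est [0.46711352 0.41223216 0.03      ] far rim [0.4989246  0.41774234 0.03      ]
```

Emit:
move_arm --pt "0 0 0.1" --pt "0 0 0.2" --pt "0 0 0.2" --turn '[0,0,0]' --jaw '[1,1,1]'

```text
time: 13.7
position: [0.4664, 0.4143, -0.005]
tool_rot: [3.13, 0.262, -0.001]
ft_force: [-1.0, 0.3, -0.1]
grip_width: 1.001
```

Emit:
move_arm --pt "0 0 0.1" --pt "0 0 0.17" --pt "0 0 0.17" --turn '[0,0,0]' --jaw '[1,1,1]'

```text
time: 14.0
position: [0.4664, 0.4144, -0.0101]
tool_rot: [3.13, 0.262, -0.001]
ft_force: [0.6, 0.3, -0.4]
grip_width: 1.005
```

Emit:
move_arm --pt "0 0 0.1" --pt "0 0 0.2" --pt "0 0 0.3" --pt "0 0 0.3" --turn '[0,0,0,0]' --jaw '[1,1,1,1]'

```text
time: 14.4
position: [0.4663, 0.4142, -0.0193]
tool_rot: [3.13, 0.262, -0.001]
ft_force: [0.5, -0.2, 1.2]
grip_width: 0.995
```

Emit:
move_arm --pt "0 0 0.07" --pt "0 0 0.13" --pt "0 0 0.13" --turn '[0,0,0]' --jaw '[1,1,1]'

```text
time: 14.7
position: [0.4665, 0.4145, -0.0228]
tool_rot: [3.13, 0.262, -0.001]
ft_force: [-0.5, -0.7, 0.1]
grip_width: 1.002
```

Emit:
move_arm --pt "0 0 -0.2" --pt "0 0 -0.33" --pt "0 0 -0.33" --turn '[0,0,0]' --jaw '[1,1,1]'

```text
time: 15.0
position: [0.4672, 0.4153, -0.0115]
tool_rot: [-3.13, -0.262, -0.002]
ft_force: [-0.4, -0.3, 0.6]
grip_width: 1.0
```

Emit:
move_arm --pt "0 0 0" --pt "0 0 0" --pt "0 0 0" --pt "0 0 0" --pt "0 0 0" --turn '[0,0,0,0,0]' --jaw '[-1,-1,-1,-1,-1]' --grip_force 10

```text
time: 15.5
position: [0.4666, 0.4144, -0.0128]
tool_rot: [3.13, 0.261, -0.0]
ft_force: [-0.2, 0.5, 0.1]
grip_width: 0.694
```

Emit:
move_arm --pt "0 0 0" --pt "0 0 0" --pt "0 0 -0.5" --pt "0 0 -1" --pt "0 0 -1" --turn '[0,0,0,0,0]' --jaw '[-1,-1,-1,-1,-1]'

```text
time: 16.0
position: [0.4681, 0.4167, 0.0209]
tool_rot: [-3.127, -0.262, -0.007]
ft_force: [0.9, 0.2, -0.4]
grip_width: 0.698
```

Run:
```python
from h import *
s=st();p=np.array(s["position"]);ctrl.get_image("wrist");
for x in ctrl.masks_of("wrist","dish")[:1]: print(x["confidence"],np.round(x["rect"],1))
a=snap("side","s8");snap("scene","c8")
for c in("side","scene"):
    for x in ctrl.look_for(c,"dish")[:2]: print(c,x["confidence"],np.round(x["rect"],1))
print(proj("side",[p,p+[0,0,.025],[.467,.4122,.015]]).round(1))
chain(p,yaw(),[(.4664,.0772+.0,.13,9.96)])
```

```text
t 16.0 p [0.4681 0.4167 0.0209] r [-3.127 -0.262 -0.007] F [ 0.9  0.2 -0.4] g 0.698
0.62 [278.9 282.  128.4 135.3]
side 0.74 [196.1 255.6  26.3  28.2]
scene 0.95 [228.9 266.5  19.9  25.7]
[[194.9 260.5]
 [193.7 254.3]
 [197.  261.9]]
M z [-0.001 -0.001 -1.   ]
-> (0.4664, 0.0772, 0.13, 9.96) dp [-1.93, 11.15, -3.64] turn -0.08 dist 0.357
```

The dish is held at 60.7 mm width and lifted. I'll carry it high, to a spot where the nest shows beside it.

Emit:
move_arm --pt "0 0 -1.5" --pt "-0.3 1.5 -3" --pt "-0.7 3 -4" --pt "-1 4.2 -4.6" --pt "-1 4.2 -4.6" --turn '[-0.1,-0.1,-0.1,-0.1,-0.1]' --jaw '[-1,-1,-1,-1,-1]'

```text
time: 16.8
position: [0.4605, 0.28, 0.157]
tool_rot: [3.127, 0.263, 0.005]
ft_force: [1.4, 0.1, -0.4]
grip_width: 0.701
```

Emit:
move_arm --pt "-0.3 1.4 0" --pt "-0.7 2.8 0" --pt "-0.95 4 0" --pt "-0.95 4 0" --pt "-0.95 4 0" --turn '[0,0,0,0,0]' --jaw '[-1,-1,-1,-1,-1]'

```text
time: 17.3
position: [0.4508, 0.1616, 0.1551]
tool_rot: [3.129, 0.272, -0.0]
ft_force: [-0.6, 1.2, -0.3]
grip_width: 0.691
```

Emit:
move_arm --pt "0 0 0" --pt "0 0 0" --pt "0 0 0" --turn '[0,0,0]' --jaw '[-1,-1,-1]'

```text
time: 17.6
position: [0.4505, 0.1638, 0.1553]
tool_rot: [-3.128, -0.28, 0.001]
ft_force: [0.3, 0.4, -0.1]
grip_width: 0.692
```

Run:
```python
from h import *
import pickle
s=st();print(yaw());i=ctrl.camera_info("wrist");snap("wrist","w9");pickle.dump((i,s),open("w9.pkl","wb"))
for t in("nest","dish"):
  for x in ctrl.masks_of("wrist",t)[:2]:
    m=x["region"].astype(np.uint8);e=cv2.fitEllipse(max(cv2.findContours(m,0,1)[0],key=len));print(t,round(x["confidence"],2),np.round(x["rect"],1),e, atz("wrist",e[0],.038,i))
w=cv2.imread("pics/w9.png");cv2.imwrite("pics/w9c.png",cv2.resize(w[100:330,160:540],None,fx=2.1,fy=2.1,interpolation=cv2.INTER_CUBIC))
```

```text
t 17.6 p [0.4505 0.1638 0.1553] r [-3.128e+00 -2.800e-01  1.000e-03] F [ 0.3  0.4 -0.1] g 0.692
M z [-0.001  0.001 -1.   ]
10.216287976928124
nest 0.75 [306.2 198.3 249.3  91.3] ((340.02777099609375, 197.43939208984375), (86.34860229492188, 285.922607421875), 89.35102844238281) [0.4622681  0.11340748 0.038     ]
dish 0.92 [279.8 280.6 131.9 133.9] ((279.0943298339844, 259.43017578125), (84.57818603515625, 142.5230712890625), 90.42857360839844) [0.39703263 0.1545943  0.038     ]
dish 0.7 [306.1 200.5 253.2  91.8] ((340.82733154296875, 197.4701690673828), (85.87278747558594, 286.2364196777344), 89.42832946777344) [0.46236443 0.11272651 0.038     ]
```

View pics/w9c.png

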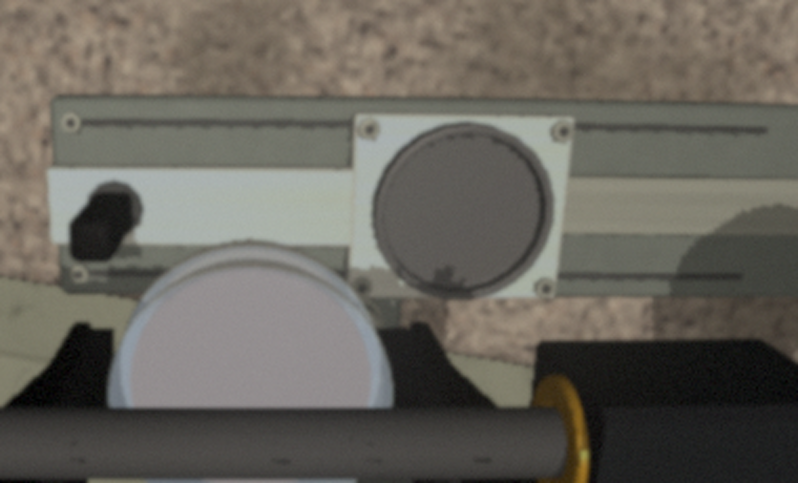

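Run:
```python
from h import *
import pickle
i,s=pickle.load(open("w9.pkl","rb"));p=np.array(s["position"]);M=R.from_rotvec(s["tool_rot"]).as_matrix()
px=lambda u,v:(160+u/2.1,100+v/2.1)
n=atz("wrist",px(462.5,210.5),.038,i);print("nest",n)
L,Rr,T,B=[atz("wrist",px(*q),.038,i) for q in((372,210),(553,210),(462,122),(462,299))]
print("diam",np.linalg.norm(L-Rr),np.linalg.norm(T-B),(L+Rr)/2,(T+B)/2)
c=[atz("wrist",px(*q),.028,i) for q in((356,114),(575,117),(553,298),(350,298))];print("plate",np.mean(c,0),np.linalg.norm(c[0]-c[1]),np.linalg.norm(c[0]-c[3]))
print("handle top",atz("wrist",px(95,235),.083,i),"base",atz("wrist",px(115,207),.028,i))
zb=p[2]+.0128
for nm,q,z in(("bottom far",(252,240),zb),("bottom far",(252,240),zb+.014),("top far",(252,258),zb+.03)):
    d=M.T@(atz("wrist",px(*q),z,i)-p);print(nm,"tool x of rim",d[0],"-> centre",d[0]-.0305)
for q in((120,400),(385,400)): print("side",M.T@(atz("wrist",px(*q),zb+.03,i)-p))
chain(p,yaw(),[(n[0],n[1],p[2],9.96)])
```

```text
nest [0.46608093 0.07871485 0.038     ]
diam 0.07482633706319868 0.07466882846698109 [0.46633904 0.07854541 0.038     ] [0.46495181 0.07856271 0.038     ]
plate [0.46442704 0.07703209 0.028     ] 0.0906878985445787 0.0794023131708571
handle top [0.44253874 0.21833974 0.083     ] base [0.4396723  0.22008161 0.028     ]
bottom far tool x of rim 0.02334311259425114 -> centre -0.007156887405748859
bottom far tool x of rim 0.02717855088248135 -> centre -0.003321449117518648
top far tool x of rim 0.027803988846374958 -> centre -0.0026960111536250414
side [-0.00382097 -0.02807274 -0.04277028]
side [-0.00378812  0.02842553 -0.04282742]
M z [-0.  0. -1.]
-> (np.float64(0.46608092939602325), np.float64(0.07871484754420416), np.float64(0.15532676037890747), 9.96) dp [0.01, 2.88, -0.0] turn 0.04 dist 0.087
```

The nest measures 74.8 mm across as it should, with its centre at about (.4658,.078). The dish is centred in the hand. I'll move over the nest.

Emit:
move_arm --pt "0 1.2 0" --pt "0 2.4 0" --pt "0 2.88 0" --pt "0 2.88 0" --pt "0 2.88 0" --turn '[0.05,0.05,0.05,0.05,0.05]' --jaw '[-1,-1,-1,-1,-1]'

```text
time: 18.25
position: [0.4658, 0.0782, 0.1554]
tool_rot: [-3.129, -0.269, 0.0]
ft_force: [-0.3, 1.0, 0.9]
grip_width: 0.693
```

Emit:
move_arm --pt "0 0 1.2" --pt "0 0 2.4" --pt "0 0 3.6" --pt "0 0 3.8" --pt "0 0 3.8" --turn '[0,0,0,0,0]' --jaw '[-1,-1,-1,-1,-1]'

```text
time: 18.75
position: [0.465, 0.0789, 0.0412]
tool_rot: [-3.128, -0.273, 0.003]
ft_force: [0.3, 0.7, 0.0]
grip_width: 0.698
```

Emit:
move_arm --pt "0 0 0" --pt "0 0 0" --pt "0 0 0" --turn '[0,0,0]' --jaw '[-1,-1,-1]'

```text
time: 19.05
position: [0.4672, 0.0772, 0.0429]
tool_rot: [3.129, 0.268, 0.004]
ft_force: [1.0, -1.3, -0.5]
grip_width: 0.693
```

Run:
```python
from h import *
s=st();chain(np.array(s["position"]),yaw(),[(.4658,.078,.030,9.96)])
```

```text
t 19.05 p [0.4672 0.0772 0.0429] r [3.129 0.268 0.004] F [ 1.  -1.3 -0.5] g 0.693
M z [ 0.003 -0.001 -1.   ]
-> (0.4658, 0.078, 0.03, 9.96) dp [-0.04, -0.03, 0.43] turn -0.03 dist 0.013
```

Emit:
move_arm --pt "0 0 0.2" --pt "0 0 0.4" --pt "0 0 0.4" --pt "0 0 0.4" --pt "0 0 0.4" --turn '[0,0,0,0,0]' --jaw '[-1,-1,-1,-1,-1]'

```text
time: 19.55
position: [0.466, 0.0773, 0.0294]
tool_rot: [-3.13, -0.269, 0.0]
ft_force: [0.2, 0.1, 0.0]
grip_width: 0.699
```

Emit:
move_arm --pt "0 0 0.1" --pt "0 0 0.2" --pt "0 0 0.2" --pt "0 0 0.2" --turn '[0,0,0,0]' --jaw '[-1,-1,-1,-1]'

```text
time: 19.95
position: [0.4665, 0.0773, 0.0237]
tool_rot: [-3.13, -0.269, -0.002]
ft_force: [0.7, 0.4, 0.9]
grip_width: 0.699
```

Emit:
move_arm --pt "0 0 0.07" --pt "0 0 0.13" --pt "0 0 0.13" --pt "0 0 0.13" --turn '[0,0,0,0]' --jaw '[-1,-1,-1,-1]'

```text
time: 20.35
position: [0.4668, 0.0774, 0.0197]
tool_rot: [-3.13, -0.268, -0.003]
ft_force: [4.3, 0.9, 1.8]
grip_width: 0.696
```

The sideways force is +4 N, so the dish touches the −x wall. I'll ease it 2 mm to +x and lower.

Emit:
move_arm --pt "0.07 0 0" --pt "0.07 0 0" --pt "0.07 0 0" --turn '[0,0,0]' --jaw '[-1,-1,-1]'

```text
time: 20.65
position: [0.4668, 0.0774, 0.019]
tool_rot: [3.13, 0.269, -0.004]
ft_force: [-0.1, 0.8, 1.7]
grip_width: 0.697
```

Emit:
move_arm --pt "0 0 0.05" --pt "0 0 0.1" --pt "0 0 0.1" --turn '[0,0,0]' --jaw '[-1,-1,-1]'

```text
time: 20.95
position: [0.467, 0.0773, 0.0167]
tool_rot: [3.129, 0.268, -0.004]
ft_force: [-3.6, -0.4, 8.7]
grip_width: 0.696
```

It bottomed on the nest floor: expected z was .018 and 8.7 N built up. Now I'll release and rise.

Emit:
move_arm --pt "-0.03 0 -0.08" --pt "-0.03 0 -0.08" --pt "-0.03 0 -0.08" --pt "-0.03 0 -0.08" --pt "-0.03 0 -0.08" --turn '[0,0,0,0,0]' --jaw '[-1,-1,1,1,1]'

```text
time: 21.45
position: [0.467, 0.0773, 0.0188]
tool_rot: [3.13, 0.268, -0.0]
ft_force: [-0.6, -0.2, 0.9]
grip_width: 0.884
```

Emit:
move_arm --pt "0 0 0" --pt "0 0 0" --pt "0 0 -1" --pt "0 0 -2.5" --pt "0 0 -4" --turn '[0,0,0,0,0]' --jaw '[1,1,1,1,1]'

```text
time: 21.95
position: [0.4663, 0.0777, 0.1398]
tool_rot: [-3.129, -0.27, 0.002]
ft_force: [0.4, -0.5, 0.7]
grip_width: 0.997
```

Emit:
move_arm --pt "0 -2.5 -0.5" --pt "0 -2.5 -0.5" --pt "0 -2.5 -0.5" --pt "0 -2.5 -0.5" --pt "0 -2.5 -0.5" --turn '[0,0,0,0,0]' --jaw '[1,1,1,1,1]'

```text
time: 22.45
position: [0.4543, 0.1499, 0.1534]
tool_rot: [3.13, 0.266, -0.002]
ft_force: [-0.2, -0.3, -0.5]
grip_width: 0.997
```

Run:
```python
from h import *
s=st();print(yaw());i=ctrl.camera_info("wrist");im=snap("wrist","w10")
for x in ctrl.masks_of("wrist","dish")[:2]:
    m=x["region"].astype(np.uint8);e=cv2.fitEllipse(max(cv2.findContours(m,0,1)[0],key=len));print(round(x["confidence"],2),np.round(x["rect"],1),e,[atz("wrist",e[0],z,i).round(4) for z in (.046,.061)])
for x in ctrl.look_for("wrist","nest")[:2]+ctrl.look_for("wrist","carriage_handle")[:1]: print(x)
cv2.imwrite("pics/w10c.png",cv2.resize(im[80:310,160:540],None,fx=2.1,fy=2.1,interpolation=cv2.INTER_CUBIC)[:,:,::-1])
```

```text
t 22.45 p [0.4543 0.1499 0.1534] r [ 3.13e+00  2.66e-01 -2.00e-03] F [-0.2 -0.3 -0.5] g 0.997
M z [-0.001 -0.001 -1.   ]
9.715850394550145
0.93 [369.1 208.3  74.9  78.6] ((369.23333740234375, 209.30101013183594), (75.51988983154297, 79.16736602783203), 119.90836334228516) [array([0.4617, 0.0749, 0.046 ]), array([0.4649, 0.0792, 0.061 ])]
{'rect': [291.3, 197.9, 252.6, 91.9], 'confidence': 0.81}
{'rect': [289.1, 199.8, 254.9, 94.4], 'confidence': 0.65}
```

View pics/w10c.png

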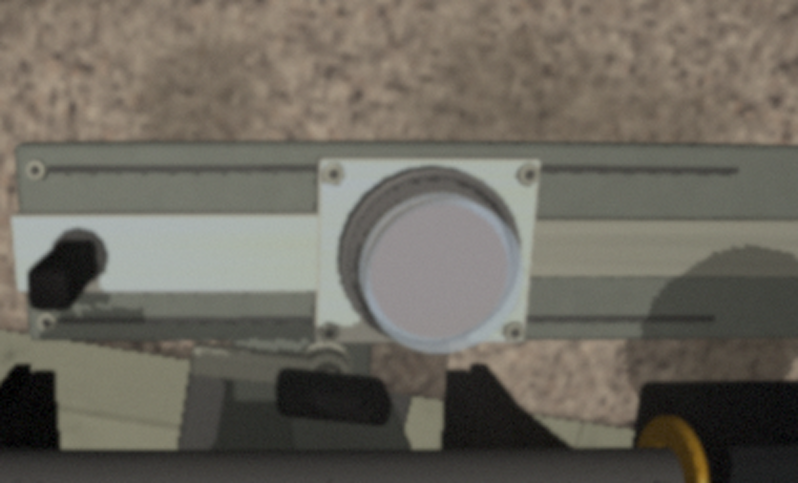

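The dish is seated in the nest, with its top centred at about (.465,.079), and the carriage is still out. I'll push the post home from its +y side with closed fingers, which keeps the gripper body clear of the lens.

Emit:
move_arm --pt "0 -1.5 0" --pt "0 -3 0" --pt "0 -3.5 0" --pt "0 -3.5 0" --pt "0 -3.5 0" --turn '[-0.05,-0.05,-0.05,-0.05,-0.05]' --jaw '[-1,-1,-1,-1,-1]'

```text
time: 23.15
position: [0.4366, 0.2538, 0.1535]
tool_rot: [3.129, 0.275, -0.001]
ft_force: [0.3, -0.0, -0.8]
grip_width: 0.629
```

Emit:
move_arm --pt "0 0 0" --pt "0 0 0" --pt "0 0 0" --pt "0 0 0" --pt "0 0 0" --turn '[0,0,0,0,0]' --jaw '[-1,-1,-1,-1,-1]'

```text
time: 23.65
position: [0.4366, 0.2544, 0.154]
tool_rot: [3.129, 0.274, 0.0]
ft_force: [0.0, 0.3, 0.5]
grip_width: 0.174
```

Emit:
move_arm --pt "0 0 0" --pt "0 0 1.3" --pt "0 0 2.6" --pt "0 0 4" --pt "0 0 4" --turn '[0,0,0,0,0]' --jaw '[-1,-1,-1,-1,-1]'

```text
time: 24.15
position: [0.4322, 0.2524, 0.0293]
tool_rot: [3.127, 0.276, -0.016]
ft_force: [-0.4, 0.1, -1.6]
grip_width: 0.001
```

Run:
```python
from h import *
s=st();y=yaw();print(y)
d=np.array(s["position"])[:2]-[.4412,.2202]; a=.1744
print("rel to handle: stage x",d@[np.cos(a),np.sin(a)],"stage y",d@[-np.sin(a),np.cos(a)])
```

```text
t 24.15 p [0.4322 0.2524 0.0293] r [ 3.127  0.276 -0.016] F [-0.4  0.1 -1.6] g 0.001
M z [-0.01  -0.003 -1.   ]
10.095428619983899
rel to handle: stage x -0.003286460602480679 stage y 0.03323640450660638
```

Aligned to within a few mm. Pushing home at moderate speed.

Emit:
move_arm --pt "0 0.2 0" --pt "0 0.5 0" --pt "0 0.9 0" --pt "0 1.3 0" --pt "0 1.7 0" --turn '[0,0,0,0,0]' --jaw '[-1,-1,-1,-1,-1]'

```text
time: 24.65
position: [0.447, 0.2051, 0.0363]
tool_rot: [-3.128, -0.275, -0.006]
ft_force: [-1.8, 1.2, -0.7]
grip_width: 0.004
```

Emit:
move_arm --pt "0 0.4 0" --pt "0 0.8 0" --pt "0 1.2 0" --pt "0 1.6 0" --pt "0 2 0" --turn '[0,0,0,0,0]' --jaw '[-1,-1,-1,-1,-1]'

```text
time: 25.15
position: [0.4574, 0.1455, 0.0361]
tool_rot: [-3.129, -0.275, -0.006]
ft_force: [-0.6, 3.0, 1.0]
grip_width: 0.004
```

Emit:
move_arm --pt "0 0.4 0" --pt "0 0.7 0" --pt "0 1 0" --pt "0 1.2 0" --pt "0 1.2 0" --turn '[0,0,0,0,0]' --jaw '[-1,-1,-1,-1,-1]'

```text
time: 25.65
position: [0.4622, 0.1084, 0.0337]
tool_rot: [3.128, 0.273, -0.001]
ft_force: [-0.9, 0.8, 0.8]
grip_width: 0.007
```

Run:
```python
from h import *
s=st()
d=np.array(s["position"])[:2]-[.4412,.2202]; a=.1744
print("rel to handle_out: stage x",d@[np.cos(a),np.sin(a)],"stage y",d@[-np.sin(a),np.cos(a)], "expect home ~ -0.150+half finger")
```

```text
t 25.65 p [0.4622 0.1084 0.0337] r [ 3.128e+00  2.730e-01 -1.000e-03] F [-0.9  0.8  0.8] g 0.007
rel to handle_out: stage x 0.0012854089079896852 stage y -0.11379148980336708 expect home ~ -0.150+half finger
```

Emit:
move_arm --pt "0 0.1 0" --pt "0 0.2 0" --pt "0 0.3 0" --pt "0 0.3 0" --pt "0 0.3 0" --turn '[0,0,0,0,0]' --jaw '[-1,-1,-1,-1,-1]'

```text
time: 26.15
position: [0.4634, 0.1008, 0.0337]
tool_rot: [3.129, 0.275, -0.001]
ft_force: [-0.0, 0.8, -0.1]
grip_width: 0.003
```

Emit:
move_arm --pt "0 0.07 0" --pt "0 0.13 0" --pt "0 0.2 0" --pt "0 0.2 0" --pt "0 0.2 0" --turn '[0,0,0,0,0]' --jaw '[-1,-1,-1,-1,-1]'

```text
time: 26.65
position: [0.4649, 0.0948, 0.0339]
tool_rot: [3.129, 0.275, 0.0]
ft_force: [-0.9, 0.3, -0.3]
grip_width: 0.007
```

Emit:
move_arm --pt "0 0.07 0" --pt "0 0.13 0" --pt "0 0.13 0" --turn '[0,0,0]' --jaw '[-1,-1,-1]'

```text
time: 26.95
position: [0.4656, 0.0911, 0.034]
tool_rot: [3.129, 0.275, 0.0]
ft_force: [-0.4, 1.1, -1.1]
grip_width: 0.006
```

Run:
```python
from h import *
st(); ims={c:snap(c,c+"11") for c in("side","scene","wrist")}
for c in ims:
  for t in("dish","carriage_handle","nest","latch_grip"):
    for x in ctrl.masks_of(c,t)[:2]:
        m=x["region"]; v,u=np.nonzero(m); print(c,t,round(x["confidence"],2),np.round(x["rect"],1), atz(c,x["rect"][:2],.046 if t=="dish" else .04).round(3))
# expected if home
O=np.array([.4925,-.071]);a=.1744
print("dish home side",proj("side",[[*O,.046]]),"scene",proj("scene",[[*O,.046]]),"wrist",proj("wrist",[[*O,.061]]))
```

```text
t 26.95 p [0.4656 0.0911 0.034 ] r [3.129 0.275 0.   ] F [-0.4  1.1 -1.1] g 0.006
side dish 0.7 [372.2 207.4  22.   22.6] [ 0.485 -0.073  0.046]
side dish 0.51 [354.3 222.3  75.6  35.6] [ 0.449 -0.005  0.046]
side carriage_handle 0.97 [354.8 221.9  79.7  35.5] [ 0.455 -0.01   0.04 ]
side nest 0.64 [353.6 219.6  78.5  32.4] [ 0.464 -0.01   0.04 ]
side latch_grip 0.69 [316.1 249.5  27.1  21. ] [0.397 0.121 0.04 ]
scene dish 0.3 [394.2 211.3   9.8  21.2] [ 0.386 -0.12   0.046]
scene dish 0.26 [347.1 218.3  59.9  31.6] [0.44  0.021 0.046]
scene carriage_handle 0.77 [346.5 216.1  56.8  29.2] [0.455 0.012 0.04 ]
scene nest 0.6 [347.6 216.8  59.3  34.4] [0.451 0.011 0.04 ]
scene nest 0.18 [188.7 309.   29.8  26.8] [0.388 0.563 0.04 ]
scene latch_grip 0.8 [324.5 242.4  23.2  23.6] [0.397 0.137 0.04 ]
wrist dish 0.75 [407.9 238.9 304.3 115.8] [0.487 0.027 0.046]
wrist dish 0.68 [533.5 250.5  50.5  83.7] [ 0.492 -0.043  0.046]
wrist carriage_handle 0.95 [407.9 238.1 304.  116.2] [0.486 0.025 0.04 ]
wrist nest 0.33 [286.  263.9 547.8 194.2] [0.46  0.087 0.04 ]
dish home side [[370.51067415 205.69678936]] scene [[359.87389958 199.10953684]] wrist [[600.40772353 268.9508217 ]]
```

The carriage is moving with the push and the dish is nearly home. I'll push on until the stop is felt.

Emit:
move_arm --pt "0 0.07 0" --pt "0 0.13 0" --pt "0 0.13 0" --pt "0 0.13 0" --turn '[0,0,0,0]' --jaw '[-1,-1,-1,-1]'

```text
time: 28.1
position: [0.4658, 0.0897, 0.034]
tool_rot: [-3.127, -0.277, 0.0]
ft_force: [-1.5, 5.5, -0.5]
grip_width: 0.006
```

Emit:
move_arm --pt "0 0.07 0" --pt "0 0.13 0" --pt "0 0.13 0" --pt "0 0.13 0" --turn '[0,0,0,0]' --jaw '[-1,-1,-1,-1]'

```text
time: 28.5
position: [0.4658, 0.0897, 0.0341]
tool_rot: [-3.121, -0.279, 0.0]
ft_force: [-2.1, 12.1, -0.1]
grip_width: 0.006
```

The home stop is reached at 12 N. I'll retract, rise, and turn 90° for the latch.

Emit:
move_arm --pt "0 -0.5 0" --pt "0 -0.9 -0.5" --pt "0 -0.9 -2" --pt "0 -0.9 -3.5" --pt "0 -0.9 -3.5" --turn '[0,0,0,0,0]' --jaw '[-1,-1,0,0,0]'

```text
time: 29.0
position: [0.4665, 0.1118, 0.1453]
tool_rot: [3.127, 0.276, 0.017]
ft_force: [0.4, 0.2, 0.1]
grip_width: 0.192
```

Emit:
move_arm --pt "0 0 0" --pt "0 0 0" --pt "0 0 0" --pt "0 0 0" --pt "0 0 0" --turn '[1.7,3.4,5.1,6.8,8.5]' --jaw '[0,0,0,0,0]'

```text
time: 29.5
position: [0.4621, 0.1103, 0.1394]
tool_rot: [3.013, -0.886, 0.001]
ft_force: [0.4, 0.2, -0.6]
grip_width: 0.494
```

Emit:
move_arm --pt "0 0 0" --pt "0 0 0" --pt "0 0 0" --pt "0 0 0" --pt "0 0 0" --turn '[1.7,3.4,5.1,6.8,8.5]' --jaw '[0,0,0,0,0]'

```text
time: 30.0
position: [0.4494, 0.1047, 0.1446]
tool_rot: [-2.592, 1.725, -0.013]
ft_force: [-2.9, 20.5, -2.9]
grip_width: 0.504
```

Emit:
move_arm --pt "0 0 0" --pt "0 0 0" --pt "0 0 0" --turn '[1,1,1]' --jaw '[0,0,0]'

```text
time: 30.3
position: [0.4527, 0.0867, 0.1423]
tool_rot: [-2.524, 1.798, 0.007]
ft_force: [0.0, 0.8, -0.2]
grip_width: 0.501
```

Run:
```python
from h import *
import pickle
s=st();y=yaw();print(y,np.round(s["joint_positions"],2))
i1=pickle.load(open("w1.pkl","rb"));print("latch w1",atz("wrist",(305,214),.062,i1))
# w10 camera from rigid mount
i=ctrl.camera_info("wrist");E=np.array(i["extrinsics"])
T=lambda p,r:np.block([[R.from_rotvec(r).as_matrix(),np.array(p)[:,None]],[np.zeros((1,3)),1]])
X=E@T(s["position"],s["tool_rot"])
j=dict(i);j["extrinsics"]=X@np.linalg.inv(T([.4543,.1499,.1534],[3.13,.266,-.002]))
print("latch w10",atz("wrist",(160+335/2.1,80+396/2.1),.062,j),"bar ends",[atz("wrist",(160+u/2.1,80+396/2.1),.062,j).round(4) for u in(279,390)])
for t in("latch_grip",):
    snap("wrist","w12")
    for x in ctrl.masks_of("wrist",t)[:2]:
        m=x["region"].astype(np.uint8);q=cv2.minAreaRect(max(cv2.findContours(m,0,1)[0],key=len));print(t,round(x["confidence"],2),np.round(x["rect"],1),q,atz("wrist",q[0],.055))
chain(np.array(s["position"]),y,[(.4026,.122,.15,-80)])
```

```text
t 30.3 p [0.4527 0.0867 0.1423] r [-2.524  1.798  0.007] F [ 0.   0.8 -0.2] g 0.501
M z [ 0.021  0.037 -0.999]
-70.91357067615834 [ 1.38 -0.3  -1.38  1.95 -0.35  1.24 -2.69]
latch w1 [0.40792955 0.10854048 0.062     ]
latch w10 [0.40930511 0.10695204 0.062     ] bar ends [array([0.4056, 0.1287, 0.062 ]), array([0.4129, 0.0855, 0.062 ])]
latch_grip 0.72 [322.2 255.5  45.3  74. ] ((322.3065185546875, 256.65692138671875), (29.902517318725586, 81.50572204589844), 19.98310661315918) [0.4075376  0.11624143 0.055     ]
-> (0.4026, 0.122, 0.15, -80) dp [-1.66, 1.19, -0.26] turn 1.82 dist 0.062
```

The positive turn ran into joint limits (j3, j7) and gave a 20 N transient. I'll back out and turn the other way, to yaw +100°, moving away from the lens first.

Emit:
move_arm --pt "-0.5 0 0" --pt "-1 -0.2 0" --pt "-1.5 -0.3 0" --pt "-2 -0.3 0" --pt "-2 -0.3 0" --turn '[-1.7,-3.4,-5.1,-6.8,-8.5]' --jaw '[0,0,0,0,0]'

```text
time: 30.9
position: [0.4405, 0.1507, 0.1445]
tool_rot: [-3.01, 0.74, -0.018]
ft_force: [0.3, -0.4, -0.4]
grip_width: 0.504
```

Emit:
move_arm --pt "0 0 0" --pt "0 0 0" --pt "0 0 0" --pt "0 0 0" --pt "0 0 0" --turn '[-1.7,-3.4,-5.1,-6.8,-8.5]' --jaw '[0,0,0,0,0]'

```text
time: 31.4
position: [0.4411, 0.1483, 0.1445]
tool_rot: [-3.081, -0.397, -0.041]
ft_force: [0.9, 0.2, -0.9]
grip_width: 0.497
```

Run:
```python
from h import *
s=st();y=yaw();print(y,np.round(s["joint_positions"],2))
snap("side","s13")
for t in("dish","latch_grip","bottle","carriage_handle"):
    for x in ctrl.look_for("side",t)[:1]: print(t,round(x["confidence"],2),np.round(x["rect"],1))
```

```text
t 31.4 p [0.4411 0.1483 0.1445] r [-3.081 -0.397 -0.041] F [ 0.9  0.2 -0.9] g 0.497
M z [ 0.022  0.037 -0.999]
14.647159612876976 [ 0.95 -0.1  -1.22  1.95 -0.14  1.2  -1.54]
dish 0.84 [373.2 205.7  24.2  22.2]
latch_grip 0.79 [315.6 248.8  28.   21.6]
bottle 0.74 [408.4 228.9  11.9  20.1]
carriage_handle 0.72 [353.3 222.1  78.6  31.9]
```

Emit:
move_arm --pt "0 0 0" --pt "0 0 0" --pt "0 0 0" --pt "0 0 0" --pt "0 0 0" --turn '[-1.7,-3.4,-5.1,-6.8,-8.5]' --jaw '[0,0,0,0,0]'

```text
time: 32.15
position: [0.4416, 0.1465, 0.1443]
tool_rot: [-2.743, -1.483, -0.058]
ft_force: [0.3, 1.1, -0.4]
grip_width: 0.5
```

Emit:
move_arm --pt "0 0 0" --pt "0 0 0" --pt "0 0 0" --pt "0 0 0" --pt "0 0 0" --turn '[-1.7,-3.4,-5.1,-6.8,-8.5]' --jaw '[0,0,0,0,0]'

```text
time: 32.65
position: [0.4416, 0.1465, 0.1443]
tool_rot: [-2.029, -2.388, -0.067]
ft_force: [-0.2, -0.1, -0.4]
grip_width: 0.501
```

Run:
```python
from h import *
s=st();y=yaw();print(y,np.round(s["joint_positions"],2))
chain(np.array(s["position"]),y,[(.408,.1075,.12,100)])
```

```text
t 32.65 p [0.4416 0.1465 0.1443] r [-2.029 -2.388 -0.067] F [-0.2 -0.1 -0.4] g 0.501
M z [ 0.022  0.038 -0.999]
99.31923246567737 [ 0.79 -0.08 -1.08  1.95 -0.11  1.2  -0.09]
-> (0.408, 0.1075, 0.12, 100) dp [-1.1, -1.32, 0.81] turn -0.14 dist 0.057
```

Emit:
move_arm --pt "-0.5 -0.7 0" --pt "-1.1 -1.3 0.4" --pt "-1.1 -1.3 0.8" --pt "-1.1 -1.3 0.8" --pt "-1.1 -1.3 0.8" --turn '[-0.1,-0.1,-0.1,-0.1,-0.1]' --jaw '[0,0,0,0,0]'

```text
time: 33.15
position: [0.4092, 0.1095, 0.1183]
tool_rot: [-2.022, -2.392, -0.068]
ft_force: [0.3, -0.2, 1.4]
grip_width: 0.497
```

Run:
```python
from h import *
s=st();y=yaw();print(y,np.round(s["joint_positions"],2));p=np.array(s["position"]);M=R.from_rotvec(s["tool_rot"]).as_matrix()
snap("wrist","w14")
for x in ctrl.masks_of("wrist","latch_grip")[:2]:
    m=x["region"].astype(np.uint8);q=cv2.minAreaRect(max(cv2.findContours(m,0,1)[0],key=len));print(round(x["confidence"],2),np.round(x["rect"],1),np.round(q[0],1),np.round(q[1],1),q[2],atz("wrist",q[0],.055))
print("pivot px",proj("wrist",[[.408,.1075,.062]]),"bar ends px",proj("wrist",[[.404,.130,.062],[.412,.085,.062]]))
print("dp to z .05:",(M.T@(np.array([.408,.1075,.05])-p)/.03).round(2)," to .018:",(M.T@(np.array([.408,.1075,.018])-p)/.03).round(2))
```

```text
t 33.15 p [0.4092 0.1095 0.1183] r [-2.022 -2.392 -0.068] F [ 0.3 -0.2  1.4] g 0.497
M z [ 0.022  0.039 -0.999]
99.60184738031535 [ 0.81 -0.2  -0.99  2.07 -0.22  1.16  0.08]
0.97 [271.1 197.7  26.7 118.3] [270.  196.8] [ 26.4 118.6] 3.094058036804199 [0.40096753 0.12729279 0.055     ]
pivot px [[275.36159213 227.53275635]] bar ends px [[274.99666469 195.51005646]
 [275.71467607 258.23238019]]
dp to z .05: [-0.14 -0.11  2.27]  to .018: [-0.18 -0.14  3.34]
```

Emit:
move_arm --pt "-0.1 -0.2 0.8" --pt "-0.15 -0.2 1.6" --pt "-0.2 -0.2 2.4" --pt "-0.2 -0.2 2.4" --pt "-0.2 -0.2 2.4" --turn '[0,0,0,0,0]' --jaw '[0,0,0,0,0]'

```text
time: 33.75
position: [0.4058, 0.1052, 0.0464]
tool_rot: [-2.022, -2.391, -0.069]
ft_force: [-0.5, 0.5, 0.2]
grip_width: 0.5
```

Run:
```python
from h import *
s=st();y=yaw();print(y,np.round(s["joint_positions"],2));p=np.array(s["position"]);M=R.from_rotvec(s["tool_rot"]).as_matrix()
snap("wrist","w15")
for x in ctrl.masks_of("wrist","latch_grip")[:1]:
    m=x["region"].astype(np.uint8);q=cv2.minAreaRect(max(cv2.findContours(m,0,1)[0],key=len));print(round(x["confidence"],2),np.round(x["rect"],1),np.round(q[0],1),np.round(q[1],1),q[2])
print("bar top line px",proj("wrist",[[.404,.130,.062],[.4055,.107,.062]]),"tool axis px",proj("wrist",[p,p-M[:,2]*.0245]))
print(" to .018:",(M.T@(np.array([.4055,.1075,.018])-p)/.03).round(2))
```

```text
t 33.75 p [0.4058 0.1052 0.0464] r [-2.022 -2.391 -0.069] F [-0.5  0.5  0.2] g 0.5
M z [ 0.021  0.04  -0.999]
99.61294646412311 [ 0.83 -0.07 -1.07  2.16 -0.11  0.99 -0.01]
0.75 [279.9 214.8  38.2 156.3] [277.4 214.3] [ 34.6 158.5] 3.814074993133545
bar top line px [[284.80910971 213.21952404]
 [280.11393663 256.6480345 ]] tool axis px [[279.25432801 250.13698217]
 [279.41580282 267.89306109]]
 to .018: [ 0.04 -0.02  0.95]
```

The bar is lined up with the jaws. I'll lower and grip.

Emit:
move_arm --pt "0 0 0.4" --pt "0 0 0.8" --pt "0 0 0.9" --pt "0 0 0.9" --turn '[0,0,0,0]' --jaw '[0,0,0,0]'

```text
time: 34.25
position: [0.4064, 0.1056, 0.0193]
tool_rot: [-2.023, -2.392, -0.068]
ft_force: [-1.4, -0.6, -0.3]
grip_width: 0.499
```

Emit:
move_arm --pt "0 0 0" --pt "0 0 0" --pt "0 0 0" --pt "0 0 0" --pt "0 0 0" --turn '[0,0,0,0,0]' --jaw '[-1,-1,-1,-1,-1]' --grip_force 20

```text
time: 34.75
position: [0.4059, 0.1053, 0.0189]
tool_rot: [-2.023, -2.392, -0.067]
ft_force: [-1.8, 0.0, 1.0]
grip_width: 0.163
```

Gripped at 14.2 mm. Turning the latch clockwise.

Emit:
move_arm --pt "0 0 0" --pt "0 0 0" --pt "0 0 0" --pt "0 0 0" --pt "0 0 0" --turn '[1,2,3,4,5]' --jaw '[-1,-1,-1,-1,-1]'

```text
time: 35.25
position: [0.4046, 0.1052, 0.0188]
tool_rot: [-2.488, -1.887, -0.057]
ft_force: [-4.9, -1.5, 7.1]
grip_width: 0.159
```

Emit:
move_arm --pt "0 0 0" --pt "0 0 0" --pt "0 0 0" --pt "0 0 0" --pt "0 0 0" --turn '[1,2,3,4,5]' --jaw '[-1,-1,-1,-1,-1]'

```text
time: 35.75
position: [0.4032, 0.1058, 0.0186]
tool_rot: [-2.829, -1.301, -0.046]
ft_force: [-9.5, 1.2, 11.1]
grip_width: 0.156
```

Run:
```python
from h import *
s=st();print(yaw(),np.round(s["joint_positions"],2),np.round(s["torque"],2))
```

```text
t 35.75 p [0.4032 0.1058 0.0186] r [-2.829 -1.301 -0.046] F [-9.5  1.2 11.1] g 0.156
M z [ 0.015  0.037 -0.999]
49.38437576335073 [ 0.8   0.01 -1.08  2.18 -0.03  0.93 -0.97] [0.12 1.88 0.15]
```

Emit:
move_arm --pt "0 0 0" --pt "0 0 0" --pt "0 0 0" --pt "0 0 0" --pt "0 0 0" --turn '[1,2,3,4,5]' --jaw '[-1,-1,-1,-1,-1]'

```text
time: 36.25
position: [0.4022, 0.107, 0.0185]
tool_rot: [-3.036, -0.657, -0.033]
ft_force: [-11.8, 3.4, 12.8]
grip_width: 0.157
```

Emit:
move_arm --pt "0 0 0" --pt "0 0 0" --pt "0 0 0" --pt "0 0 0" --turn '[0.6,1.2,1.6,1.6]' --jaw '[-1,-1,-1,-1]'

```text
time: 36.65
position: [0.4021, 0.1075, 0.0185]
tool_rot: [-3.072, -0.448, -0.029]
ft_force: [-10.4, 4.4, 12.4]
grip_width: 0.157
```

Run:
```python
from h import *
s=st();print(yaw(),np.round(s["joint_positions"],2),np.round(s["torque"],2))
```

```text
t 36.65 p [0.4021 0.1075 0.0185] r [-3.072 -0.448 -0.029] F [-10.4   4.4  12.4] g 0.157
M z [ 0.013  0.039 -0.999]
16.586583245661146 [ 0.79  0.01 -1.07  2.18 -0.03  0.93 -1.54] [0.92 2.44 0.19]
```

Emit:
move_arm --pt "0 0 0" --pt "0 0 0" --pt "0 0 0" --turn '[0.5,1,1]' --jaw '[-1,-1,-1]'

```text
time: 36.95
position: [0.4024, 0.1076, 0.0185]
tool_rot: [-3.088, -0.316, -0.028]
ft_force: [-9.6, 5.9, 10.1]
grip_width: 0.17
```

Run:
```python
from h import *
s=st();print(yaw(),np.round(s["torque"],2))
```

```text
t 36.95 p [0.4024 0.1076 0.0185] r [-3.088 -0.316 -0.028] F [-9.6  5.9 10.1] g 0.17
M z [ 0.014  0.039 -0.999]
11.661667579142561 [1.08 2.17 0.61]
```

At the stop: the z moment rose to 0.6 N·m and the bar is starting to slip in the pads. I'll relax, release, rise and check.

Emit:
move_arm --pt "0 0 0" --pt "0 0 0" --pt "0 0 0" --pt "0 0 0" --pt "0 0 0" --turn '[-1,-1,-1,-1,-1]' --jaw '[-1,-0.3,-0.3,-0.3,-0.3]'

```text
time: 37.45
position: [0.4064, 0.1051, 0.0189]
tool_rot: [-3.075, -0.446, -0.042]
ft_force: [-0.4, -0.1, 0.6]
grip_width: 0.339
```

Emit:
move_arm --pt "0 0 -1" --pt "0 0 -2" --pt "0 0 -3.5" --pt "0 0 -5" --pt "0 0 -6" --turn '[0,0,0,0,0]' --jaw '[-0.3,-0.3,-0.3,-0.3,-0.3]'

```text
time: 37.95
position: [0.4035, 0.0981, 0.2021]
tool_rot: [-3.077, -0.445, -0.049]
ft_force: [0.2, 0.5, 0.5]
grip_width: 0.352
```

Emit:
move_arm --pt "0.3 -1 0" --pt "0.5 -2 0" --pt "0.5 -3 0" --pt "0.5 -3 0" --pt "0.5 -3 0" --turn '[0,0,0,0,0]' --jaw '[-0.3,-0.3,-0.3,-0.3,-0.3]'

```text
time: 38.45
position: [0.3909, 0.1891, 0.2019]
tool_rot: [-3.075, -0.449, -0.042]
ft_force: [0.1, -0.9, -0.5]
grip_width: 0.352
```

Run:
```python
from h import *
s=st();p=np.array(s["position"])
for c in("side","scene","wrist"):
    snap(c,c+"20")
    for t in("dish","latch_grip","latch","carriage_handle","bottle","timer","beaker"):
        for x in ctrl.masks_of(c,t)[:1]:
            m=x["region"].astype(np.uint8);q=cv2.minAreaRect(max(cv2.findContours(m,0,1)[0],key=len));print(c,t,round(x["confidence"],2),np.round(x["rect"],1),np.round(q[1],1),round(q[2],1), atz(c,x["rect"][:2],.05).round(3))
a=.1744;O=np.array([.4924,-.0704]);ex=np.array([np.cos(a),np.sin(a)]);ey=np.array([-ex[1],ex[0]])
P=lambda x,y,z:[*(O+x*ex+y*ey),z]
L=[P(-.055,.19,.062),P(-.032,.19,.062),P(-.078,.19,.062),P(-.055,.213,.062),P(-.055,.167,.062),P(0,0,.061),P(0,.145,.083)]
for c in("side","wrist"): print(c,"pivot, +x end,-x end,+y end,-y end,dish top,post",proj(c,L).round().tolist())
# dark pixels along bar candidates
for c in("side","scene","wrist"):
    im=cv2.cvtColor(cv2.imread(f"pics/{c}20.png"),cv2.COLOR_BGR2GRAY); 
    g=lambda uv: int(im[int(round(uv[1])),int(round(uv[0]))]) if 0<=uv[0]<560 and 0<=uv[1]<420 else None
    print(c,"gray x-ends",[g(u) for u in proj(c,[P(-.055+d,.19,.058) for d in(-.018,0,.018)])],"y-ends",[g(u) for u in proj(c,[P(-.055,.19+d,.058) for d in(-.018,.018)])])
```

```text
t 38.45 p [0.3909 0.1891 0.2019] r [-3.075 -0.449 -0.042] F [ 0.1 -0.9 -0.5] g 0.352
side dish 0.7 [372.9 206.7  27.4  22.7] [22. 23.] 90.0 [ 0.484 -0.073  0.05 ]
side latch_grip 0.62 [319.8 244.8  22.9  21.4] [25.1 13.6] 51.8 [0.401 0.11  0.05 ]
side latch 0.72 [317.1 243.3  23.9  19.2] [28.3 14.8] 45.0 [0.408 0.115 0.05 ]
side carriage_handle 0.59 [355.6 220.7  82.9  33.4] [24.1 79.8] 77.2 [ 0.45  -0.009  0.05 ]
side bottle 0.59 [409.4 230.9  15.   21.4] [14.9 23.4] 18.4 [ 0.377 -0.127  0.05 ]
side timer 0.95 [145.2 291.5  28.1  31.4] [22.4 28.1] 69.4 [0.39  0.543 0.05 ]
side beaker 0.7 [148.9 220.9  24.3  29.9] [26.6 16.4] 71.6 [0.608 0.507 0.05 ]
scene dish 0.59 [359.  198.8  19.3  16.5] [17. 19.] 90.0 [ 0.491 -0.066  0.05 ]
scene latch_grip 0.52 [324.2 238.3  23.7  12.4] [24.1 15.1] 31.6 [0.403 0.134 0.05 ]
scene latch 0.59 [326.2 237.1  24.4  19.7] [23.4 13.4] 30.3 [0.404 0.126 0.05 ]
scene carriage_handle 0.61 [347.1 213.9  56.   28.2] [19.9 60.9] 67.5 [0.453 0.011 0.05 ]
scene bottle 0.75 [395.  212.7   9.   19.5] [18. 10.] 90.0 [ 0.376 -0.114  0.05 ]
scene timer 0.97 [188.6 
[... 407 characters left out ...]
73.4 172.2 173.1  90.3] [175.   80.9] 5.4 [0.465 0.027 0.05 ]
wrist bottle 0.86 [554.2 266.8  11.6  31.7] [32. 13.] 90.0 [ 0.402 -0.092  0.05 ]
wrist timer 0.33 [369.2 189.5  27.   92.2] [26. 90.] 0.0 [0.421 0.115 0.05 ]
side pivot, +x end,-x end,+y end,-y end,dish top,post [[321.0, 240.0], [316.0, 234.0], [325.0, 247.0], [313.0, 244.0], [328.0, 237.0], [371.0, 202.0], [325.0, 214.0]]
wrist pivot, +x end,-x end,+y end,-y end,dish top,post [[374.0, 210.0], [378.0, 186.0], [370.0, 234.0], [349.0, 207.0], [398.0, 213.0], [584.0, 177.0], [443.0, 159.0]]
side gray x-ends [28, 34, 33] y-ends [91, 188]
scene gray x-ends [50, 51, 173] y-ends [126, 21]
wrist gray x-ends [39, 43, 43] y-ends [139, 110]
```

The latch bar and blade now lie across the rail. The carriage and dish are home, the bystanders are unmoved, and the arm is clear. Handing in.

```bash
python3 -c "
from bench import ctrl
print(ctrl.close_job())"
```

```text
the job is handed in; nothing more can be done
None
```

The full sequence is done and handed in at about 39 s of the 72 s allowed; the system reports no verdict. I pulled the carriage out to its stop, set the dish in the nest, pushed the carriage home and turned the latch to its stop.

**Last checks**
- **Carriage:** the home stop was felt at about 12 N. Afterwards the cameras put the dish within a few mm of where it should be under the lens. That estimate cannot prove the 5 mm limit.
- **Dish:** it bottomed in the nest at the expected height. The close-up after release showed it flat and centred to about 1 mm. I had no views left for a closer look once it was home.
- **Latch:** it turned about 83° until the twisting moment rose and the bar began to slip in the grip. The networks and the grey levels from the side and wrist cameras show the bar across the rail; in the scene view the grey levels did not agree.
- **Bystanders:** the bottle, timer and beaker show no movement beyond the camera noise. The arm was clear at z = 0.20 with force near zero.

**What went wrong or disagreed**
- **Finger length:** the visible finger tips sit about 22–25 mm above the reported TCP. My first grasp of the handle missed because of this, and I worked with the offset from then on.
- **Wrist turn:** my first 90° turn for the latch ran into joint limits, with one reading of about 20 N, possibly a light bump. I backed out and turned the other way; the dish and bottle showed no movement. The tool stayed tilted about 2.5° after that.

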